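Lock the paper stop of the label trimmer with its cam-lever bolt

ROBOT

A 7-joint arm with a two-finger parallel gripper is mounted at the origin on the work surface. World frame = base frame: x ahead of the robot, y to its left, z up, the work surface at z = 0. Lengths are in m, angles in rad, forces in N, time in s.
With the tool pointing down it reaches from about 0.4 to 0.85 m from the base axis. Payload 4.5 kg.
Tool frame: the origin (TCP) lies midway between the tips of the shut fingers; the grasp point (between the pads) lies 19 mm behind it; z points along the fingers, y is the direction in which the jaws open and shut (so a half turn about z gives the same grasp; the last joint's range is limited). The gripper opens to 88 mm and grips with 3 to 60 N. Pads are 18 mm wide; open, the fingers measure 123 mm over their backs; the gripper's body (75 mm by 187 mm) begins 45 mm behind the grasp point.
Start: joints at [-1.074, 0.689, -0.195, 1.565, 0.157, 0.902, -0.215], TCP at [0.279, 0.559, 0.239] pointing down, gripper open.
Joint ranges: [-3.01, 3.01], [-0.46, 2.08], [-1.47, 1.51], [0.13, 2.56], [-1, 4.14], [0.04, 2.09], [-2.66, 2.66]. Speed limits (rad/s): [2.57, 2.57, 3.14, 3.14, 3.14, 3.14, 3.14].

INTERFACE

Orientations are given as a unit quaternion [x, y, z, w].
In Python, from plant import r gives the robot as it stands.
- The arm moves only by the tool play_rows, never from a script. Its argument "targets" is a list of rows, each an object of numbers: "jaw": the closure, from 0 (fully open) to 1 (shut); "dx", "dy", "dz": the shift along the tool's x, y, z in m; "yaw": the turn about the tool's z in rad. A call has exactly 5 rows; each row shifts and turns the pose as measured when the row begins, along the tool's axes as they then stand; what a row does not reach is not made up. A row lasts 1/10 s, in which the tool goes at most 50 mm and 8.59 degrees, less where a joint would pass 70% of its speed; a pose out of reach is approached as far as the arm can. A call with a gripper value outside its range is refused whole. The fingers move at their own pace and stop on an object; "squeeze" is the grip in N (left out, the last holds). Time passes only in rows, so rows that do not move let the fingers close, or fill a call up. It gives the time, the measured TCP pose, the force and the opening at its end, in the units of the state.
- r.get_state(): the state, without advancing time (a new reading comes with each control period).
- r.snapshot(name): name is "side" or "top" or "wrist"; returns a dict with "frame" (400x640x3 uint8, red, green, blue), "z_map" (400x640 float32, m along the optical axis (not along the pixel's ray), 0 where there is no reading), "mtx" (3x3 intrinsics, pixels), "position" and "orientation" of the camera in the world; the wrist camera has in their place "T_tool_cam" (4x4, takes a point from camera to tool coordinates, whose origin is the TCP and whose axes are the flange's). Camera axes: x right, y up, looking along -z (the intrinsics and any distortion apply to the point x, -y, -z); pixel columns grow to the right and rows downward; lengths in m; the calibration is good to about 2 mm. A picture is of the moment at which its call begins: read the wrist's pose just before it.
- r.finish_job(): hands the job in, once; it reports no verdict.
The state is a dict: "clock": time; "q": joint angles; "qd": joint speeds; "joint_torque": joint torques, N m; "tool_pos": TCP position; "eef_rot": TCP orientation; "contact_force": force on the tool from outside, world axes, zero at the start; "moment": the same for the moment, N m; "opening": opening from 0.0 (shut) to 1.0 (fully open).
Only numpy, scipy, OpenCV 4.12 (cv2) and the standard library are available. Lean on these libraries where they do the work, as an engineer would, in place of code of your own. Each camera call takes 0.05 s, during which the arm holds its last target.

TASK

The paper stop on the trimmer is set for cutting coin-bag labels but its clamp bolt is still loose. With the cam lever standing up, screw the bolt in clockwise until you feel it just go snug on the stop, without overtightening it, then fold the lever down flat so that it clamps the stop, without slamming or forcing it. Let go, and leave the coin stack, the collecting box and the bottle where they are.

Things in the scene. Friction and masses are not known exactly. Their poses are not given: they have to be found in the camera images.
- trimmer: Office guillotine paper trimmer, fixed: grey bed 300 mm (x) by 400 mm (y), its top 30 mm above the table; origin on the table under the bed's centre; the blade arm (lowered, up to 71 mm above the table) runs along x at y = -216 mm, its black grip to -x; an aluminium rule 16 mm high stands along y at x = +138 mm.
- stop: Paper stop lying on the bed, aluminium, does not move: a foot plate 60 mm (x) by 84 mm (y) by 8 mm thick, origin at the centre of its underside on the bed, and a fence 230 mm long and 18 mm high along x at y = -46 mm. The clamp bolt's axis is vertical through the origin; screwed in, its cams press on the foot plate.
- cam: The black cams of the clamp lever, radius 10 mm, either side of the bolt's head; origin at the steel hinge pin, on the bolt's axis, 10 to 12 mm above the foot plate. They turn with the lever. Axes: x from the pin along the lever to its free end, y along the hinge pin, z out of the lever's ribbed face (which one pushes). With the lever up, x points up and the lever folds down towards -z.
- handle: The lever's black handle: a flat cast bar 20 mm wide (y) by 10 mm thick (z), 70 mm long (x), from 20 to 90 mm from the hinge pin; origin at the end near the pin, axes as for the cam. One face has four black rubber ribs: that face is pushed to fold the lever.
- handle_mid (a point): Centre of the handle, 50 mm from the hinge pin; axes as the cam. Turned clockwise from above it screws the bolt in, 2 mm a turn: loose (wrist torque 0.1 to 0.13 N m) for an unknown 1.3 to 4.5 rad until the cams bear on the stop. Past that touch the torque at rest climbs to 0.13-0.2 at 0.1 rad, 0.18-0.3 at 0.45, 0.3-0.55 at 0.85. Just snug is 0.2 to 0.8 rad past touch; over 1 rad is overtight.
- lever (a joint): Fold angle of the lever: 0 = closed flat (horizontal), 1.56 = fully open (straight up, its stop). Starts at 1.36 to 1.52, leaning to the side to which it folds; its stiff hinge (0.2 N m) keeps it where it is left. With a snug bolt, folding takes 0.2 to 0.35 N m about the pin (about 5 N on the handle) and it stays closed by itself.
- coins: Loose stack of coins, 25 mm across and 35 mm high, standing on the trimmer's bed; origin under its centre.
- tin_mid (a point): Centre of the loose cardboard collecting box, 88 by 88 by 150 mm, standing on the table to the left.
- bottle: Loose water bottle, 64 mm across and 200 mm high, standing on the table to the right; origin under its centre.

How it is judged:
By the outcome, as a careful person would: the job done as asked, in the order asked, and still so for the second after the job is handed in, with the robot touching nothing.
It also fails if it takes over 72 s, if anything falls off the work surface, if the arm or the gripper's body presses on something with over 40 N, if the wrist force passes 120 N, or if a joint passes its speed limit or range.

## Working session

There is one attempt and no reset: what is moved stays moved. The work goes in short steps, Python scripts to look and compute and a tool call to move; the robot and the scene stay as the last step left them, time stands still between calls to the robot, and variables do not carry over. Pictures are saved under pics/ and viewed, and the job is handed in when it is done.

Besides the shell and the picture viewer there is one more tool, called in YAML: its name, and indented under it one key for each argument. play_rows: Moves the arm, as the interface text tells. Its arguments: {"type":"object","properties":{"targets":{"type":"array"},"squeeze":{"type":"number"}},"required":["targets"]}

```bash
ls; mkdir -p pics
cat > h.py <<'E'
import numpy as np, cv2
from scipy.spatial.transform import Rotation as R
from plant import r
def snap(name,fn):
    st=r.get_state(); s=r.snapshot(name)
    if name=='wrist':
        T=np.eye(4);T[:3,:3]=R.from_quat(st['eef_rot']).as_matrix();T[:3,3]=st['tool_pos']
        T=T@np.array(s['T_tool_cam'])
    else:
        T=np.eye(4);o=np.array(s['orientation'])
        T[:3,:3]=R.from_quat(o).as_matrix() if o.size==4 else o
        T[:3,3]=s['position']
    cv2.imwrite(f'pics/{fn}.png',s['frame'][:,:,::-1])
    np.savez(f'pics/{fn}.npz',T=T,z=s['z_map'],K=np.array(s['mtx']),f=s['frame'])
def cloud(fn):
    d=np.load(f'pics/{fn}.npz');K=d['K'];z=d['z'];T=d['T']
    v,u=np.mgrid[:z.shape[0],:z.shape[1]]
    P=np.stack([(u-K[0,2])/K[0,0]*z,-(v-K[1,2])/K[1,1]*z,-z],-1)
    return P@T[:3,:3].T+T[:3,3], z, d['f']
def proj(fn,p):
    d=np.load(f'pics/{fn}.npz');c=np.linalg.inv(d['T'])@np.r_[p,1]
    K=d['K'];return K[0,0]*c[0]/-c[2]+K[0,2],K[1,1]*-c[1]/-c[2]+K[1,2]
def st():
    s=r.get_state();print('t',s['clock'],'pos',np.round(s['tool_pos'],4),'R',np.round(R.from_quat(s['eef_rot']).as_matrix(),3).tolist(),'q',np.round(s['q'],3),'F',np.round(s['contact_force'],2),'M',np.round(s['moment'],3),'op',s['opening'])
E
python3 - <<'E'
from h import *
st()
for n in ('side','top','wrist'): snap(n,n+'0')
E
```

```text
pics
t 0.0 pos [0.2788 0.5587 0.2379] R [[-0.895, 0.446, -0.001], [0.446, 0.895, -0.002], [-0.0, -0.002, -1.0]] q [-1.074  0.69  -0.195  1.566  0.157  0.902 -0.215] F [-0.31 -0.11 -0.18] M [ 0.009 -0.015  0.008] op 0.9981258154922534
```

View pics/side0.png

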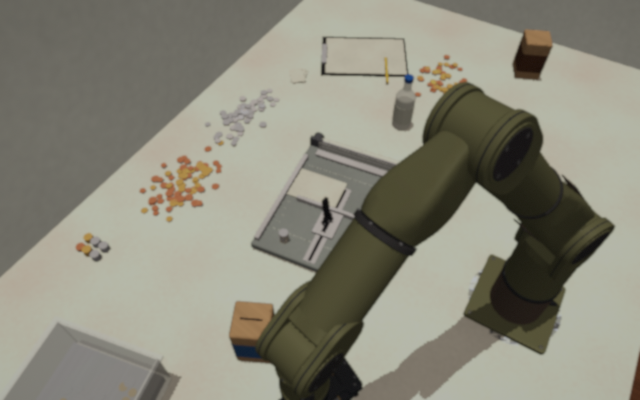

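View pics/top0.png

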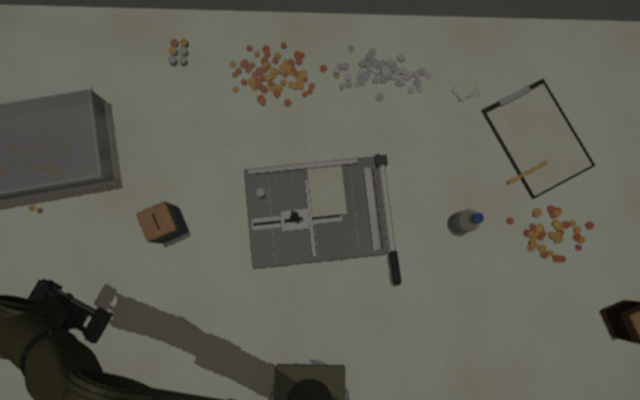

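View pics/wrist0.png

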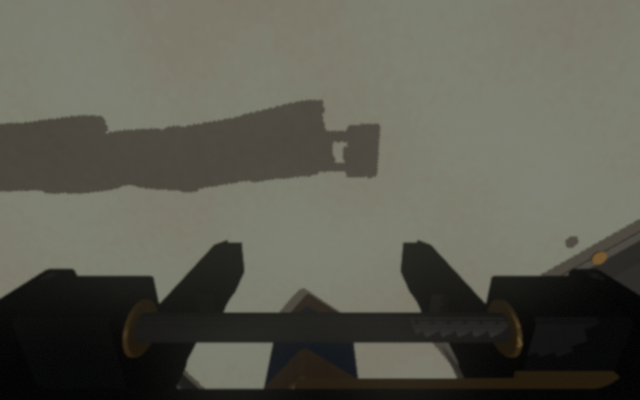

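The trimmer is centred near (320,212) in the top view, with the stop at (293,218), coins at (260,192), box at (160,222) and bottle at (465,222). Next I'll take enlarged crops and positions.

Run:
```python
from h import *
for fn,(u0,v0,u1,v1) in {'top0':(235,145,415,295),'side0':(240,120,400,280)}.items():
    P,z,f=cloud(fn); c=f[v0:v1,u0:u1,::-1]; cv2.imwrite(f'pics/{fn}_c.png',cv2.convertScaleAbs(cv2.resize(c,None,fx=4,fy=4,interpolation=cv2.INTER_CUBIC)[:600,:800],alpha=1.5))
P,z,f=cloud('top0')
for n,(u,v) in dict(foot=(285,225),lever=(293,216),coins=(260,192),box=(150,222),bottle=(477,218),c1=(246,172),c2=(254,267),c3=(375,260)).items(): print(n,np.round(P[v,u],3))
x0=P[150:290,240:420].reshape(-1,3)
m=(x0[:,2]>.06)
print(np.round(x0[m],3)[:80])
```

```text
foot [ 0.402 -0.002  1.519]
lever [0.527 0.055 0.119]
coins [0.6   0.155 0.069]
box [0.501 0.445 0.145]
bottle [ 0.524 -0.438  0.201]
c1 [0.666 0.204 0.028]
c2 [0.383 0.169 0.029]
c3 [ 0.409 -0.192 -0.005]
[[ 0.723 -0.189  0.062]
 [ 0.72  -0.186  0.062]
 [ 0.72  -0.192  0.061]
 [ 0.719 -0.194  0.067]
 [ 0.717 -0.186  0.06 ]
 [ 0.717 -0.189  0.063]
 [ 0.717 -0.195  0.062]
 [ 0.717 -0.207  0.061]
 [ 0.717 -0.213  0.062]
 [ 0.717 -0.216  0.062]
 [ 0.714 -0.189  0.063]
 [ 0.713 -0.191  0.065]
 [ 0.714 -0.195  0.063]
 [ 0.714 -0.198  0.062]
 [ 0.713 -0.209  0.066]
 [ 0.714 -0.213  0.061]
 [ 0.714 -0.216  0.062]
 [ 0.402 -0.002  1.519]
 [ 0.711 -0.183  0.061]
 [ 0.71  -0.186  0.063]
 [ 0.711 -0.198  0.062]
 [ 0.71  -0.206  0.065]
 [ 0.71  -0.212  0.067]
 [ 0.711 -0.216  0.062]
 [ 0.708 -0.186  0.062]
 [ 0.708 -0.192  0.062]
 [ 0.707 -0.194  0.065]
 [ 0.708 -0.198  0.061]
 [ 0.708 -0.201  0.061]
 [ 0.707 -0.203  0.065]
 [ 0.402 -0.002  1.519]
 [ 0.708 -0.212  0.065]
 [ 0.707 -0.215  0.069]
 [ 0.402 -0.002  1.519]
 [ 0.402 -0.002  1.519]
 [ 0.705 -0.186  0.062]
 [ 0.705 -0.192  0.061]
 [ 0.7
[... 326 characters left out ...]
64]
 [ 0.702 -0.218  0.064]
 [ 0.402 -0.002  1.519]
 [ 0.698 -0.186  0.062]
 [ 0.698 -0.188  0.064]
 [ 0.698 -0.194  0.065]
 [ 0.699 -0.201  0.062]
 [ 0.699 -0.204  0.062]
 [ 0.699 -0.207  0.061]
 [ 0.699 -0.213  0.062]
 [ 0.695 -0.186  0.063]
 [ 0.696 -0.195  0.062]
 [ 0.695 -0.212  0.065]
 [ 0.696 -0.216  0.062]
 [ 0.693 -0.192  0.062]
 [ 0.692 -0.197  0.065]
 [ 0.402 -0.002  1.519]
 [ 0.686 -0.203  0.065]
 [ 0.683 -0.179  0.065]
 [ 0.68  -0.18   0.061]
 [ 0.402 -0.002  1.519]
 [ 0.677 -0.18   0.063]
 [ 0.402 -0.002  1.519]
 [ 0.674 -0.18   0.062]
 [ 0.674 -0.195  0.062]
 [ 0.402 -0.002  1.519]
 [ 0.402 -0.002  1.519]
 [ 0.671 -0.198  0.064]
 [ 0.402 -0.002  1.519]
 [ 0.668 -0.18   0.061]]
```

View pics/top0_c.png

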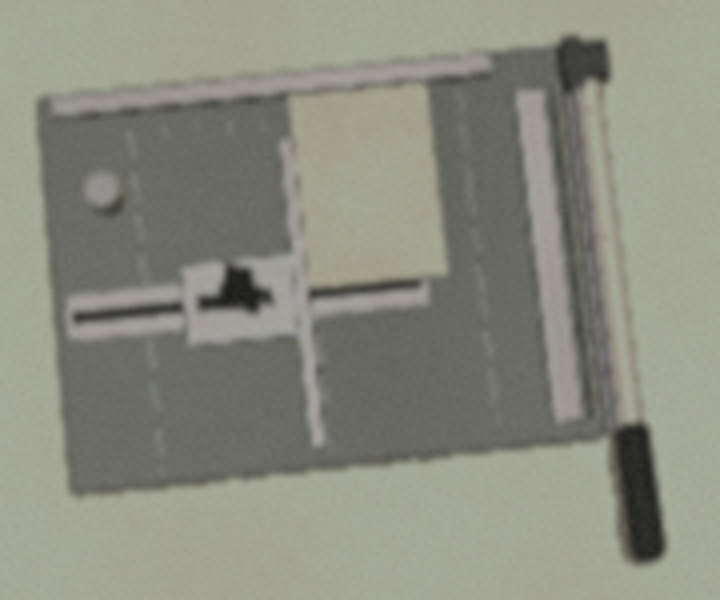

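View pics/side0_c.png

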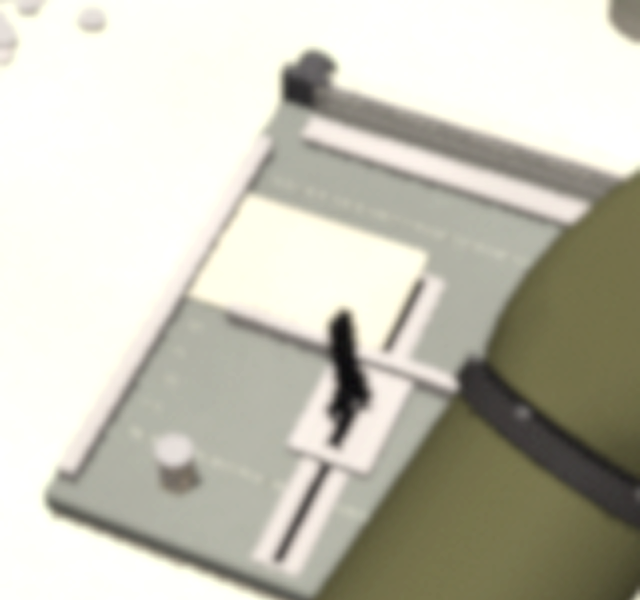

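Run:
```python
from h import *
for fn in('top0','side0'):
    d=np.load(f'pics/{fn}.npz');P,z,f=cloud(fn)
    K=d['K'];T=d['T'];print(fn,K.tolist(),T[:3,3])
    m=(np.abs(P[...,0]-.53)<.07)&(np.abs(P[...,1]-.055)<.07)&(P[...,2]>.055)&(P[...,2]<.2)
    pts=P[m]; vs,us=np.where(m)
    for k in np.argsort(-pts[:,2]): print(us[k],vs[k],np.round(pts[k],3),f[vs[k],us[k]],end=';')
    print()
# plane ray at z
def ray(fn,u,v,h):
    d=np.load(f'pics/{fn}.npz');K=d['K'];T=d['T']
    D=T[:3,:3]@np.array([(u-K[0,2])/K[0,0],-(v-K[1,2])/K[1,1],-1.]);o=T[:3,3];return o+D*(h-o[2])/D[2]
for c in [(183,268),(290,253),(300,335),(190,345),(240,300)]: print(np.round(ray('top0',235+c[0]/4,145+c[1]/4,.038),4))
for c in [(42,97),(575,45),(72,493)]: print('bed',np.round(ray('top0',235+c[0]/4,145+c[1]/4,.03),4))
```

```text
top0 [[499.28888201810105, 0.0, 321.4714926522636], [0.0, 499.28888201810105, 193.14513562257542], [0.0, 0.0, 1.0]] [ 0.40239786 -0.0017089   1.51946573]
297 213 [0.534 0.043 0.142] [53 53 51];296 212 [0.537 0.046 0.141] [54 54 51];295 213 [0.534 0.049 0.141] [26 28 26];294 212 [0.537 0.051 0.14 ] [47 47 44];294 214 [0.531 0.051 0.14 ] [26 23 20];292 212 [0.537 0.057 0.139] [37 35 34];292 213 [0.534 0.057 0.139] [29 30 27];296 215 [0.529 0.046 0.139] [25 23 21];295 214 [0.531 0.049 0.139] [23 23 21];296 214 [0.531 0.046 0.139] [24 24 20];291 214 [0.531 0.06  0.138] [55 53 51];295 215 [0.529 0.048 0.138] [20 23 20];293 215 [0.529 0.054 0.137] [25 25 22];294 213 [0.534 0.051 0.137] [25 26 23];292 214 [0.531 0.057 0.137] [26 25 24];292 211 [0.54  0.057 0.137] [54 53 50];291 213 [0.534 0.06  0.137] [59 58 55];293 213 [0.534 0.054 0.136] [24 25 21];297 214 [0.532 0.043 0.136] [45 44 41];291 212 [0.537 0.06  0.136] [64 63 61];297 212 [0.537 0.043 0.136] [70 68 66];294 215 [0.529 0.051 0.135] [24 23 20];295 212 [0.537 0.049 0.135] [50 49 47];296 213 [0.535 0.046 0.134] [29 30 25];292 215 [0
[... 9535 characters left out ...]
21 0.064 0.058] [19 18 19];327 222 [0.519 0.062 0.057] [32 30 30];331 219 [0.515 0.048 0.057] [52 49 47];332 218 [0.514 0.044 0.057] [90 86 82];324 222 [0.526 0.066 0.057] [31 30 30];332 217 [0.516 0.04  0.057] [105  99  96];329 219 [0.52  0.05  0.056] [31 30 30];327 223 [0.518 0.064 0.056] [32 31 30];332 219 [0.513 0.046 0.056] [96 91 88];330 219 [0.518 0.048 0.056] [31 29 29];333 218 [0.512 0.041 0.055] [134 128 123];327 224 [0.517 0.067 0.055] [45 42 40];329 220 [0.519 0.052 0.055] [51 49 48];
[0.5459 0.0947 0.038 ]
[0.5586 0.0154 0.038 ]
[0.4977 0.0067 0.038 ]
[0.4888 0.0879 0.038 ]
[0.5228 0.0517 0.038 ]
bed [0.6742 0.2053 0.03  ]
bed [ 0.7231 -0.1982  0.03  ]
bed [0.3788 0.172  0.03  ]
```

play_rows:
  targets:
    - {"jaw": 0,"dx": -0.035,"dy": -0.027,"dz": 0,"yaw": 0}
    - {"jaw": 0,"dx": -0.035,"dy": -0.027,"dz": 0,"yaw": 0}
    - {"jaw": 0,"dx": -0.035,"dy": -0.027,"dz": 0,"yaw": 0}
    - {"jaw": 0,"dx": -0.035,"dy": -0.027,"dz": 0,"yaw": 0}
    - {"jaw": 0,"dx": -0.035,"dy": -0.027,"dz": 0,"yaw": 0}

```text
clock: 0.65
tool_pos: [0.3728, 0.3613, 0.2356]
eef_rot: [0.222, 0.975, 0.001, -0.003]
contact_force: [1.1, 0.1, -0.4]
opening: 1.002
```

play_rows:
  targets:
    - {"jaw": 0,"dx": -0.038,"dy": -0.029,"dz": 0,"yaw": 0}
    - {"jaw": 0,"dx": -0.038,"dy": -0.029,"dz": 0,"yaw": 0}
    - {"jaw": 0,"dx": -0.038,"dy": -0.029,"dz": 0,"yaw": 0}
    - {"jaw": 0,"dx": -0.038,"dy": -0.029,"dz": 0,"yaw": 0}
    - {"jaw": 0,"dx": -0.038,"dy": -0.029,"dz": 0,"yaw": 0}

```text
clock: 1.15
tool_pos: [0.4838, 0.1398, 0.2339]
eef_rot: [0.221, 0.975, 0.001, -0.003]
contact_force: [0.6, -0.6, -0.7]
opening: 0.999
```

Run:
```python
from h import *
st(); print(np.round(r.snapshot('wrist')['T_tool_cam'],3).tolist())
snap('wrist','w1')
```

```text
t 1.15 pos [0.4838 0.1398 0.2339] R [[-0.902, 0.431, -0.005], [0.431, 0.902, 0.004], [0.006, 0.001, -1.0]] q [-0.199  0.547 -0.265  1.926  0.205  0.698  0.54 ] F [ 0.58 -0.63 -0.72] M [ 0.033 -0.069  0.035] op 0.999340007213484
[[-0.001, 0.946, 0.325, 0.084], [1.0, 0.0, 0.001, 0.001], [0.0, 0.325, -0.946, -0.147], [0.0, 0.0, 0.0, 1.0]]
```

View pics/w1.png

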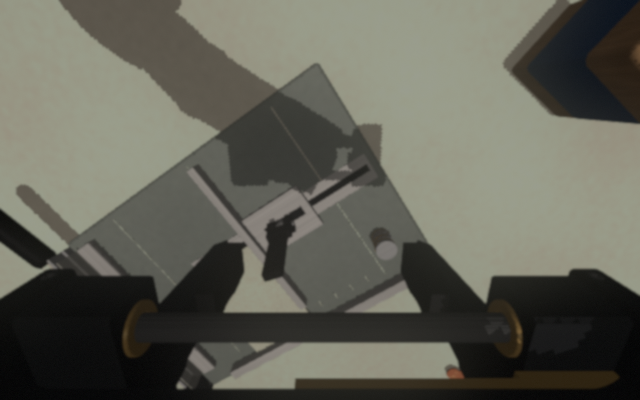

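Run:
```python
from h import *
P,z,f=cloud('w1')
m=(np.abs(P[...,0]-.53)<.04)&(np.abs(P[...,1]-.052)<.04)&(P[...,2]>.072)&(P[...,2]<.16)&(f.mean(-1)<90)
p=P[m];print(len(p),p.min(0),p.max(0))
for a in np.arange(.07,.15,.01):
    s=p[(p[:,2]>a)&(p[:,2]<a+.01)]
    if len(s)>5: 
        c=s.mean(0); w,V=np.linalg.eigh(np.cov((s-c)[:,:2].T)); print(round(a,3),len(s),np.round(s.min(0),4),np.round(s.max(0),4),np.round(np.median(s,0),4),np.round(V[:,1],3))
c=p.mean(0);U,S,Vt=np.linalg.svd(p-c);print(c,S,np.round(Vt,3))
f2=f[170:310,200:360,::-1];cv2.imwrite('pics/w1c.png',cv2.convertScaleAbs(cv2.resize(f2,None,fx=4,fy=4,interpolation=cv2.INTER_CUBIC),alpha=2))
# foot plate light pixels around
m=(np.abs(P[...,0]-.523)<.06)&(np.abs(P[...,1]-.052)<.06)&(np.abs(P[...,2]-.038)<.004)&(f.mean(-1)>100)
q=P[m][:,:2].astype(np.float32);print(len(q),cv2.minAreaRect(q))
```

```text
1003 [0.51946875 0.0407246  0.07203753] [0.54018312 0.07043139 0.1409555 ]
0.07 142 [0.5195 0.0407 0.072 ] [0.5324 0.0704 0.08  ] [0.5231 0.0603 0.074 ] [0.239 0.971]
0.08 92 [0.5217 0.0464 0.08  ] [0.5347 0.0654 0.09  ] [0.5239 0.0579 0.0851] [0.287 0.958]
0.09 104 [0.5234 0.0457 0.0903] [0.5333 0.0649 0.0999] [0.525  0.0578 0.0949] [0.28 0.96]
0.1 98 [0.5244 0.0465 0.1003] [0.5367 0.0649 0.1099] [0.5265 0.059  0.1048] [0.343 0.939]
0.11 135 [0.524  0.0464 0.1102] [0.5374 0.0645 0.1199] [0.5273 0.0574 0.1146] [0.35  0.937]
0.12 139 [0.5263 0.0453 0.1202] [0.5388 0.0645 0.13  ] [0.5287 0.0576 0.1257] [0.323 0.946]
0.13 282 [0.5272 0.0445 0.1301] [0.5402 0.0641 0.14  ] [0.5321 0.0557 0.1382] [0.18  0.984]
0.14 11 [0.5296 0.0453 0.14  ] [0.5365 0.0619 0.141 ] [0.5326 0.0512 0.1402] [0.303 0.953]
[0.528459   0.05682179 0.11144991] [0.7273583  0.20805988 0.07510693] [[-0.141  0.042 -0.989]
 [ 0.272  0.962  0.002]
 [ 0.952 -0.268 -0.147]]
2043 ((0.5286487936973572, 0.04005293920636177), (0.0701066106557846, 0.11817032098770142), 15.431832313537598)
```

View pics/w1c.png

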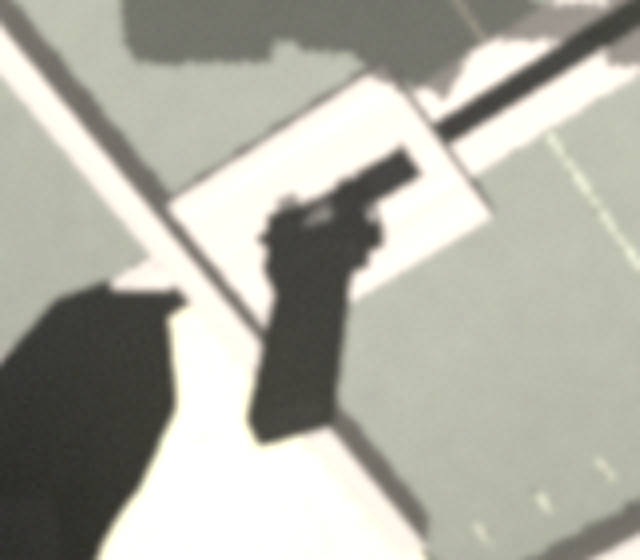

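play_rows:
  targets:
    - {"jaw": 0,"dx": 0,"dy": 0,"dz": 0,"yaw": -0.149}
    - {"jaw": 0,"dx": 0,"dy": 0,"dz": 0,"yaw": -0.149}
    - {"jaw": 0,"dx": 0,"dy": 0,"dz": 0,"yaw": -0.149}
    - {"jaw": 0,"dx": 0,"dy": 0,"dz": 0,"yaw": -0.149}
    - {"jaw": 0,"dx": 0,"dy": 0,"dz": 0,"yaw": -0.149}

```text
clock: 1.75
tool_pos: [0.486, 0.1312, 0.2327]
eef_rot: [-0.147, 0.989, -0.001, -0.003]
contact_force: [0.2, 0.1, 0.0]
opening: 0.996
```

play_rows:
  targets:
    - {"jaw": 0,"dx": 0,"dy": 0,"dz": 0,"yaw": -0.149}
    - {"jaw": 0,"dx": 0,"dy": 0,"dz": 0,"yaw": -0.149}
    - {"jaw": 0,"dx": 0,"dy": 0,"dz": 0,"yaw": -0.149}
    - {"jaw": 0,"dx": 0,"dy": 0,"dz": 0,"yaw": -0.149}
    - {"jaw": 0,"dx": 0,"dy": 0,"dz": 0,"yaw": -0.149}

```text
clock: 2.25
tool_pos: [0.4843, 0.1331, 0.2321]
eef_rot: [-0.499, 0.867, 0.001, -0.004]
contact_force: [0.6, -0.3, 0.3]
opening: 0.998
```

Run:
```python
from h import *
st()
```

```text
t 2.25 pos [0.4843 0.1331 0.2321] R [[-0.502, -0.865, -0.008], [-0.865, 0.502, -0.003], [0.006, 0.005, -1.0]] q [ 0.075  0.617 -0.702  1.915  0.537  0.815  1.696] F [ 0.57 -0.28  0.32] M [0.165 0.074 0.   ] op 0.9976928277231698
```

play_rows:
  targets:
    - {"jaw": 0,"dx": 0,"dy": 0,"dz": 0,"yaw": -0.128}
    - {"jaw": 0,"dx": 0,"dy": 0,"dz": 0,"yaw": -0.128}
    - {"jaw": 0,"dx": 0,"dy": 0,"dz": 0,"yaw": -0.128}
    - {"jaw": 0,"dx": 0.036,"dy": -0.025,"dz": 0,"yaw": 0}
    - {"jaw": 0,"dx": 0.036,"dy": -0.025,"dz": 0,"yaw": 0}

```text
clock: 2.75
tool_pos: [0.5231, 0.0629, 0.2322]
eef_rot: [-0.669, 0.744, 0.004, -0.003]
contact_force: [1.3, -0.1, 0.1]
opening: 0.999
```

Run:
```python
from h import *
st(); snap('wrist','w2'); st()
P,z,f=cloud('w2')
m=(np.abs(P[...,0]-.53)<.04)&(np.abs(P[...,1]-.052)<.04)&(P[...,2]>.055)&(P[...,2]<.16)&(f.mean(-1)<90)
p=P[m];print(len(p),p.min(0),p.max(0))
for a in np.arange(.06,.15,.01):
    s=p[(p[:,2]>a)&(p[:,2]<a+.01)]
    if len(s)>5: 
        (c,wh,an)=cv2.minAreaRect(s[:,:2].astype(np.float32)); print(round(a,3),len(s),np.round(s.min(0),4),np.round(s.max(0),4),np.round(c,4),np.round(wh,4),round(an,1))
# lever mask corners in the image
v,u=np.where(m);print(u.min(),u.max(),v.min(),v.max())
```

```text
t 2.75 pos [0.5231 0.0629 0.2322] R [[-0.106, -0.994, -0.009], [-0.994, 0.106, 0.002], [-0.001, 0.009, -1.0]] q [ 0.285  0.683 -0.829  1.842  0.623  0.908  2.199] F [ 1.26 -0.06  0.11] M [0.097 0.031 0.005] op 0.9988870034602109
t 2.8 pos [0.5267 0.0543 0.2312] R [[-0.118, -0.993, -0.008], [-0.993, 0.118, -0.003], [0.004, 0.007, -1.0]] q [ 0.293  0.685 -0.82   1.836  0.626  0.91   2.203] F [ 2.67 -5.44 -1.08] M [-0.276 -0.101  0.016] op 1.002504151048047
769 [0.51562613 0.03841511 0.05505708] [0.54010557 0.06977978 0.14083593]
0.06 44 [0.5179 0.0389 0.0601] [0.5273 0.068  0.0698] [0.5202 0.0527] [0.0089 0.0294] 10.6
0.07 117 [0.5191 0.0391 0.07  ] [0.5299 0.0686 0.0792] [0.5257 0.0538] [0.0291 0.0105] 84.0
0.08 46 [0.5218 0.0436 0.08  ] [0.5308 0.0621 0.09  ] [0.524  0.0517] [0.0078 0.0193] 18.9
0.09 41 [0.5229 0.0436 0.09  ] [0.5324 0.0615 0.0999] [0.5253 0.0512] [0.008 0.019] 21.6
0.1 27 [0.5246 0.0433 0.1006] [0.5339 0.0459 0.1097] [0.5291 0.0441] [0.0015 0.0094] 76.1
0.11 68 [0.5247 0.043  0.1101] [0.5353 0.0622 0.1199] [0.5274 0.0516] [0.0091 0.0205] 20.4
0.12 61 [0.5258 0.043  0.1203] [0.5358 0.0615 0.1299] [0.5287 0.0511] [0.008  0.0193] 20.4
0.13 290 [0.5272 0.0424 0.1302] [0.5401 0.0627 0.14  ] [0.5336 0.0528] [0.0203 0.0108] 82.1
0.14 18 [0.5305 0.0448 0.14  ] [0.5372 0.0619 0.1408] [0.5338 0.0533] [0.0066 0.0172] 5.5
302 326 154 200
```

View pics/w2.png

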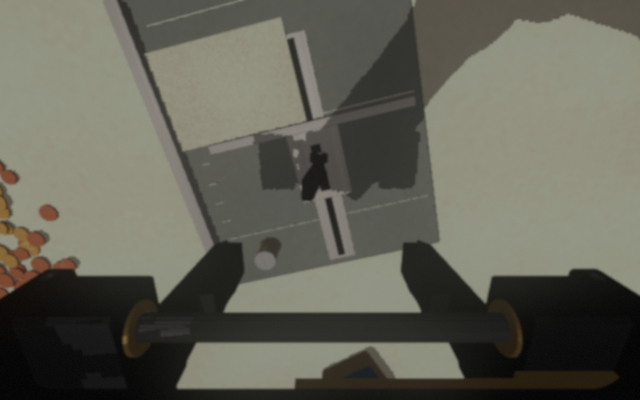

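play_rows:
  targets:
    - {"jaw": 0,"dx": 0,"dy": 0.003,"dz": 0.025,"yaw": 0}
    - {"jaw": 0,"dx": 0,"dy": 0,"dz": 0.025,"yaw": 0}
    - {"jaw": 0,"dx": 0,"dy": 0,"dz": 0.025,"yaw": 0}
    - {"jaw": 0,"dx": 0,"dy": 0,"dz": 0.015,"yaw": 0}
    - {"jaw": 0,"dx": 0,"dy": 0,"dz": 0,"yaw": 0}

```text
clock: 3.3
tool_pos: [0.5246, 0.0522, 0.1376]
eef_rot: [-0.661, 0.751, 0.001, -0.004]
contact_force: [-0.8, -0.5, 0.2]
opening: 0.998
```

Run:
```python
from h import *
st(); snap('wrist','w3'); st()
P,z,f=cloud('w3')
m=(np.abs(P[...,0]-.53)<.04)&(np.abs(P[...,1]-.052)<.04)&(P[...,2]>.04)&(P[...,2]<.16)&(f.mean(-1)<90)
p=P[m];print(len(p),p.min(0),p.max(0))
for a in np.arange(.04,.15,.01):
    s=p[(p[:,2]>a)&(p[:,2]<a+.01)]
    if len(s)>5: 
        (c,wh,an)=cv2.minAreaRect(s[:,:2].astype(np.float32)); print(round(a,3),len(s),np.round(s.min(0),4),np.round(s.max(0),4),np.round(c,4),np.round(wh,4),round(an,1))
c=f[80:280,200:440,::-1];cv2.imwrite('pics/w3c.png',cv2.convertScaleAbs(cv2.resize(c,None,fx=3,fy=3,interpolation=cv2.INTER_CUBIC),alpha=2))
```

```text
t 3.3 pos [0.5246 0.0522 0.1376] R [[-0.127, -0.992, -0.007], [-0.992, 0.127, -0.003], [0.004, 0.006, -1.0]] q [ 0.223  0.804 -0.7    1.93   0.788  0.715  2.054] F [-0.8  -0.49  0.21] M [0.083 0.105 0.002] op 0.9978432294105004
t 3.35 pos [0.525  0.0525 0.1385] R [[-0.127, -0.992, -0.006], [-0.992, 0.127, -0.003], [0.004, 0.005, -1.0]] q [ 0.223  0.802 -0.701  1.929  0.788  0.716  2.055] F [-0.07  0.6   0.06] M [ 0.084  0.07  -0.026] op 0.9990965455676372
2678 [0.49508442 0.01200614 0.0400073 ] [0.56999898 0.09044968 0.15999321]
0.04 231 [0.4951 0.012  0.04  ] [0.5699 0.0904 0.0499] [0.5325 0.0514] [0.0707 0.0824] 3.4
0.05 250 [0.5135 0.0143 0.05  ] [0.5401 0.0705 0.0596] [0.5255 0.0421] [0.0242 0.0579] 4.9
0.06 85 [0.518 0.039 0.06 ] [0.528  0.0684 0.0699] [0.5205 0.0528] [0.0095 0.0299] 11.2
0.07 231 [0.519  0.039  0.0701] [0.5301 0.0683 0.0799] [0.5258 0.0535] [0.029  0.0107] 83.0
0.08 93 [0.522  0.0434 0.0801] [0.5319 0.0632 0.0899] [0.5242 0.0521] [0.0085 0.0206] 21.6
0.09 110 [0.5229 0.0435 0.0901] [0.5329 0.0603 0.0999] [0.5254 0.0504] [0.0082 0.018 ] 24.3
0.1 106 [0.5243 0.043  0.1001] [0.5344 0.0567 0.11  ] [0.527  0.0482] [0.0075 0.0154] 34.3
0.11 169 [0.5244 0.0432 0.1101] [0.5358 0.0615 0.1199] [0.5276 0.0507] [0.0099 0.0197] 23.1
0.12 164 [0.5257 0.0429 0.12  ] [0.5369 0.0624 0.1299] [0.5286 0.051 ] [0.0095 0.0206] 22.6
0.13 741 [0.5273 0.0381 0.13  ] [0.5699 0.0629 0.14  ] [0.5495 0.0508] [0.0203 0.0425] 82.2
0.14 241 [0.5303 0.0374 0.14  ] [0.57   0.0615 0.1499] [0.5511 0.0494] [0.0185 0.0408] 81.7
```

View pics/w3c.png

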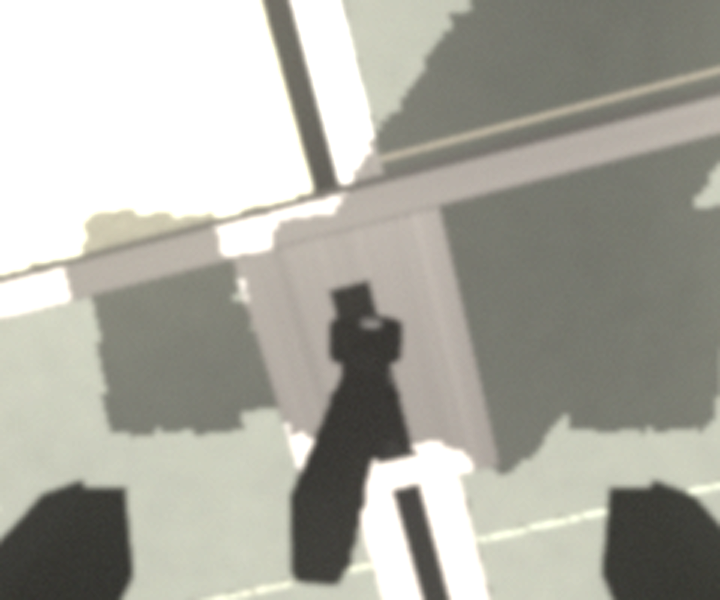

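play_rows:
  targets:
    - {"jaw": 0,"dx": -0.0005,"dy": 0.002,"dz": 0.02,"yaw": 0}
    - {"jaw": 0,"dx": 0,"dy": 0,"dz": 0.02,"yaw": 0}
    - {"jaw": 0,"dx": 0,"dy": 0,"dz": 0.009,"yaw": 0}
    - {"jaw": 0,"dx": 0,"dy": 0,"dz": 0,"yaw": 0}
    - {"jaw": 0,"dx": 0,"dy": 0,"dz": 0,"yaw": 0}

```text
clock: 3.85
tool_pos: [0.5263, 0.056, 0.0928]
eef_rot: [-0.661, 0.751, -0.001, 0.001]
contact_force: [1.1, 0.1, -0.4]
opening: 0.998
```

Run:
```python
from h import *
st()
```

```text
t 3.85 pos [0.5263 0.056  0.0928] R [[-0.127, -0.992, 0.003], [-0.992, 0.127, -0.0], [0.0, -0.003, -1.0]] q [ 0.174  0.865 -0.626  1.959  0.887  0.615  1.964] F [ 1.05  0.08 -0.39] M [ 0.084  0.117 -0.052] op 0.9981330616549425
```

play_rows:
  targets:
    - {"jaw": 0,"dx": 0.0025,"dy": 0.003,"dz": 0.004,"yaw": 0}
    - {"jaw": 0,"dx": 0,"dy": 0,"dz": 0,"yaw": 0}
    - {"jaw": 0,"dx": 0,"dy": 0,"dz": 0,"yaw": 0}
    - {"jaw": 0,"dx": 0,"dy": 0,"dz": 0,"yaw": 0}
    - {"jaw": 0,"dx": 0,"dy": 0,"dz": 0,"yaw": 0}

```text
clock: 4.35
tool_pos: [0.5243, 0.054, 0.0911]
eef_rot: [-0.66, 0.751, -0.002, 0.003]
contact_force: [-0.4, 0.1, 0.0]
opening: 1.005
```

Run:
```python
from h import *
for i in range(4): st()
```

```text
t 4.35 pos [0.5243 0.054  0.0911] R [[-0.128, -0.992, 0.007], [-0.992, 0.128, 0.0], [-0.001, -0.007, -1.0]] q [ 0.173  0.863 -0.618  1.971  0.9    0.599  1.952] F [-0.37  0.1   0.02] M [0.142 0.07  0.026] op 1.005078112925394
t 4.35 pos [0.5243 0.054  0.0911] R [[-0.128, -0.992, 0.007], [-0.992, 0.128, 0.0], [-0.001, -0.007, -1.0]] q [ 0.173  0.863 -0.618  1.971  0.9    0.599  1.952] F [-0.37  0.1   0.02] M [0.142 0.07  0.026] op 1.005078112925394
t 4.35 pos [0.5243 0.054  0.0911] R [[-0.128, -0.992, 0.007], [-0.992, 0.128, 0.0], [-0.001, -0.007, -1.0]] q [ 0.173  0.863 -0.618  1.971  0.9    0.599  1.952] F [-0.37  0.1   0.02] M [0.142 0.07  0.026] op 1.005078112925394
t 4.35 pos [0.5243 0.054  0.0911] R [[-0.128, -0.992, 0.007], [-0.992, 0.128, 0.0], [-0.001, -0.007, -1.0]] q [ 0.173  0.863 -0.618  1.971  0.9    0.599  1.952] F [-0.37  0.1   0.02] M [0.142 0.07  0.026] op 1.005078112925394
```

play_rows:
  targets:
    - {"jaw": 0.8,"dx": 0,"dy": 0.001,"dz": 0.001,"yaw": 0}
    - {"jaw": 0.8,"dx": 0,"dy": 0,"dz": 0,"yaw": 0}
    - {"jaw": 1,"dx": 0,"dy": 0,"dz": 0,"yaw": 0}
    - {"jaw": 1,"dx": 0,"dy": 0,"dz": 0,"yaw": 0}
    - {"jaw": 1,"dx": 0,"dy": 0,"dz": 0,"yaw": 0}
  squeeze: 20

```text
clock: 4.85
tool_pos: [0.5233, 0.0542, 0.0901]
eef_rot: [-0.66, 0.751, -0.002, 0.003]
contact_force: [-0.3, 0.7, 0.1]
opening: 0.565
```

Run:
```python
from h import *
st()
```

```text
t 4.85 pos [0.5233 0.0542 0.0901] R [[-0.128, -0.992, 0.007], [-0.992, 0.128, 0.0], [-0.001, -0.007, -1.0]] q [ 0.171  0.864 -0.615  1.974  0.903  0.594  1.948] F [-0.3   0.66  0.09] M [ 0.113  0.082 -0.006] op 0.5654247122147371
```

play_rows:
  targets:
    - {"jaw": 1,"dx": 0,"dy": 0,"dz": 0,"yaw": 0}
    - {"jaw": 1,"dx": 0,"dy": 0,"dz": 0,"yaw": 0}
    - {"jaw": 1,"dx": 0,"dy": 0,"dz": 0,"yaw": 0}
    - {"jaw": 1,"dx": 0,"dy": 0,"dz": 0,"yaw": 0}
    - {"jaw": 1,"dx": 0,"dy": 0,"dz": 0,"yaw": 0}

```text
clock: 5.35
tool_pos: [0.5256, 0.0541, 0.0908]
eef_rot: [-0.66, 0.751, -0.003, 0.004]
contact_force: [-8.1, 1.7, 3.0]
opening: 0.125
```

Run:
```python
from h import *
st()
```

```text
t 5.35 pos [0.5256 0.0541 0.0908] R [[-0.129, -0.992, 0.011], [-0.992, 0.129, 0.001], [-0.002, -0.011, -1.0]] q [ 0.171  0.863 -0.614  1.971  0.904  0.594  1.948] F [-8.14  1.75  3.  ] M [ 0.512  2.285 -0.083] op 0.12514351045488029
```

play_rows:
  targets:
    - {"jaw": 1,"dx": 0,"dy": 0,"dz": 0,"yaw": 0}
    - {"jaw": 1,"dx": 0,"dy": 0,"dz": 0,"yaw": 0}
    - {"jaw": 1,"dx": 0,"dy": 0,"dz": 0,"yaw": 0}
    - {"jaw": 1,"dx": 0,"dy": 0,"dz": 0,"yaw": 0}
    - {"jaw": 1,"dx": 0,"dy": 0,"dz": 0,"yaw": 0}

```text
clock: 5.85
tool_pos: [0.5235, 0.0544, 0.0907]
eef_rot: [-0.66, 0.751, -0.002, 0.003]
contact_force: [0.5, -0.6, 2.6]
opening: 0.115
```

Run:
```python
from h import *
st(); snap('top','t1'); snap('wrist','w4')
P,z,f=cloud('t1')
c=f[185:245,260:330,::-1];cv2.imwrite('pics/t1c.png',cv2.convertScaleAbs(cv2.resize(c,None,fx=8,fy=8,interpolation=cv2.INTER_CUBIC),alpha=2))
```

```text
t 5.85 pos [0.5235 0.0544 0.0907] R [[-0.129, -0.992, 0.008], [-0.992, 0.129, 0.001], [-0.002, -0.008, -1.0]] q [ 0.171  0.863 -0.615  1.974  0.902  0.595  1.947] F [ 0.5  -0.63  2.57] M [ 0.217  0.437 -0.06 ] op 0.11457597462783783
```

View pics/w4.png

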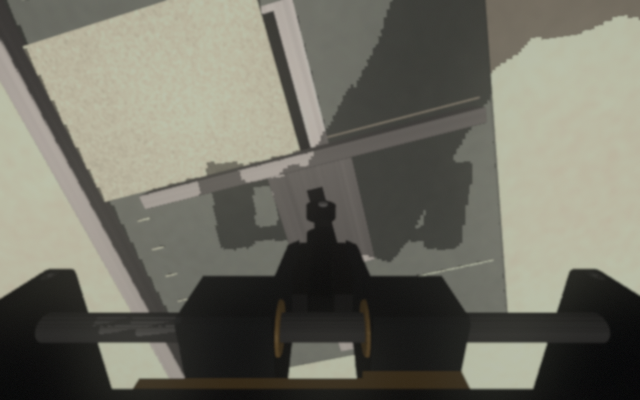

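play_rows:
  targets:
    - {"jaw": 1,"dx": 0,"dy": 0,"dz": 0,"yaw": 0.12}
    - {"jaw": 1,"dx": 0,"dy": 0,"dz": 0,"yaw": 0.12}
    - {"jaw": 1,"dx": 0,"dy": 0,"dz": 0,"yaw": 0.12}
    - {"jaw": 1,"dx": 0,"dy": 0,"dz": 0,"yaw": 0.12}
    - {"jaw": 1,"dx": 0,"dy": 0,"dz": 0,"yaw": 0.0}
  squeeze: 30

```text
clock: 6.45
tool_pos: [0.5237, 0.0543, 0.0906]
eef_rot: [-0.456, 0.89, -0.002, 0.004]
contact_force: [0.1, 0.3, 1.2]
opening: 0.113
```

```bash
cat >> h.py <<'E'
def hd():
    s=r.get_state();M=R.from_quat(s['eef_rot']).as_matrix()
    print('t',round(s['clock'],2),'hdg',round(np.arctan2(M[1,1],M[0,1]),3),'pos',np.round(s['tool_pos'],4),'zt',np.round(M[:,2],3),'q7',round(s['q'][6],3),'q',np.round(s['q'],2),'F',np.round(s['contact_force'],1),'M',np.round(s['moment'],3),'op',round(s['opening'],3),'Ftool',np.round(M.T@np.array(s['contact_force']),1))
E
python3 -c "
from h import *
hd()"
```

```text
t 6.45 hdg 2.518 pos [0.5237 0.0543 0.0906] zt [ 0.008  0.001 -1.   ] q7 1.562 q [ 0.1   0.84 -0.49  1.98  0.79  0.52  1.56] F [0.1 0.3 1.2] M [0.206 0.319 0.   ] op 0.113 Ftool [-0.3  0.1 -1.2]
```

play_rows:
  targets:
    - {"jaw": 1,"dx": 0,"dy": 0,"dz": 0.0001,"yaw": 0.12}
    - {"jaw": 1,"dx": 0,"dy": 0,"dz": 0,"yaw": 0.12}
    - {"jaw": 1,"dx": 0,"dy": 0,"dz": 0.0001,"yaw": 0.12}
    - {"jaw": 1,"dx": 0,"dy": 0,"dz": 0,"yaw": 0.08}
    - {"jaw": 1,"dx": 0,"dy": 0,"dz": 0,"yaw": 0.03}

```text
clock: 6.95
tool_pos: [0.5238, 0.0541, 0.0904]
eef_rot: [-0.236, 0.972, -0.001, 0.004]
contact_force: [0.0, -0.7, 1.2]
opening: 0.113
```

```bash
python3 -c "
from h import *
hd();snap('wrist','w5');hd()
c=cv2.imread('pics/w5.png')[100:300,200:440];cv2.imwrite('pics/w5c.png',cv2.convertScaleAbs(cv2.resize(c,None,fx=3,fy=3),alpha=2))"
```

```text
t 6.95 hdg 2.048 pos [0.5238 0.0541 0.0904] zt [ 0.009  0.    -1.   ] q7 1.225 q [ 0.03  0.82 -0.37  1.98  0.65  0.45  1.23] F [ 0.  -0.7  1.2] M [0.18  0.264 0.13 ] op 0.113 Ftool [ 0.3 -0.6 -1.2]
t 7.0 hdg 2.047 pos [0.5238 0.0541 0.0904] zt [ 0.009  0.    -1.   ] q7 1.225 q [ 0.03  0.82 -0.37  1.98  0.65  0.45  1.22] F [ 0.3 -0.7  1.4] M [0.12  0.268 0.108] op 0.113 Ftool [ 0.1 -0.8 -1.4]
```

View pics/w5c.png

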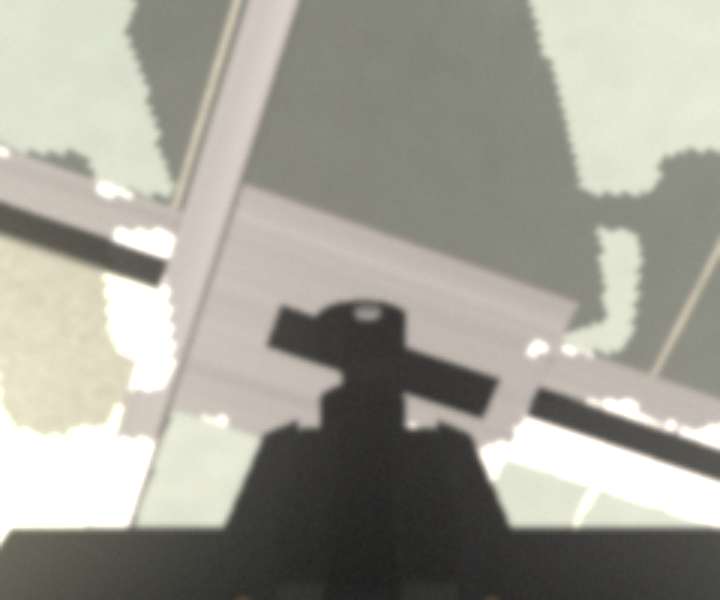

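play_rows:
  targets:
    - {"jaw": 1,"dx": 0,"dy": 0,"dz": 0.0001,"yaw": 0.1}
    - {"jaw": 1,"dx": 0,"dy": 0,"dz": 0,"yaw": 0.1}
    - {"jaw": 1,"dx": 0,"dy": 0,"dz": 0,"yaw": 0.1}
    - {"jaw": 1,"dx": 0,"dy": 0,"dz": 0,"yaw": 0.03}
    - {"jaw": 1,"dx": 0,"dy": 0,"dz": 0,"yaw": 0.03}

```text
clock: 7.5
tool_pos: [0.5238, 0.0539, 0.0903]
eef_rot: [-0.059, 0.998, 0.0, 0.004]
contact_force: [-0.7, -1.1, 2.4]
opening: 0.11
```

```bash
cat >> h.py <<'E'
def tq(n=3):
    hd(); a=[]
    for i in range(n): r.snapshot('top'); a.append(r.get_state()['moment'][2])
    print(np.round(a,3),round(np.mean(a),3))
E
python3 -c "
from h import *
tq()"
```

```text
t 7.5 hdg 1.689 pos [0.5238 0.0539 0.0903] zt [ 0.008  0.001 -1.   ] q7 0.989 q [-0.02  0.81 -0.28  1.98  0.52  0.41  0.99] F [-0.7 -1.1  2.4] M [0.169 0.139 0.114] op 0.11 Ftool [ 0.8 -1.1 -2.4]
[0.122 0.064 0.116] 0.1
```

play_rows:
  targets:
    - {"jaw": 1,"dx": 0,"dy": 0,"dz": 0.0001,"yaw": 0.1}
    - {"jaw": 1,"dx": 0,"dy": 0,"dz": 0,"yaw": 0.1}
    - {"jaw": 1,"dx": 0,"dy": 0,"dz": 0,"yaw": 0.1}
    - {"jaw": 1,"dx": 0,"dy": 0,"dz": 0,"yaw": 0.03}
    - {"jaw": 1,"dx": 0,"dy": 0,"dz": 0,"yaw": 0.03}

```text
clock: 8.15
tool_pos: [0.5238, 0.0537, 0.0902]
eef_rot: [0.123, 0.992, 0.001, 0.004]
contact_force: [-0.2, 0.4, 2.2]
opening: 0.111
```

```bash
python3 -c "
from h import *
tq()"
```

```text
t 8.15 hdg 1.324 pos [0.5238 0.0537 0.0902] zt [ 0.008  0.001 -1.   ] q7 0.761 q [-0.07  0.8  -0.19  1.99  0.38  0.38  0.76] F [-0.2  0.4  2.2] M [-0.052  0.088  0.107] op 0.111 Ftool [ 0.3  0.3 -2.2]
[0.1   0.069 0.066] 0.078
```

play_rows:
  targets:
    - {"jaw": 1,"dx": 0,"dy": 0,"dz": 0.0001,"yaw": 0.1}
    - {"jaw": 1,"dx": 0,"dy": 0,"dz": 0,"yaw": 0.1}
    - {"jaw": 1,"dx": 0,"dy": 0,"dz": 0,"yaw": 0.09}
    - {"jaw": 1,"dx": 0,"dy": 0,"dz": 0,"yaw": 0.03}
    - {"jaw": 1,"dx": 0,"dy": 0,"dz": 0,"yaw": 0.03}

```text
clock: 8.8
tool_pos: [0.5237, 0.0535, 0.0901]
eef_rot: [0.297, 0.955, 0.002, 0.003]
contact_force: [-0.5, 0.7, 1.3]
opening: 0.113
```

```bash
python3 -c "
from h import *
tq()"
```

```text
t 8.8 hdg 0.969 pos [0.5237 0.0535 0.0901] zt [ 0.008  0.002 -1.   ] q7 0.549 q [-0.12  0.8  -0.11  1.99  0.23  0.36  0.55] F [-0.5  0.7  1.3] M [-0.092 -0.005  0.141] op 0.113 Ftool [ 0.8  0.3 -1.3]
[0.149 0.051 0.038] 0.079
```

play_rows:
  targets:
    - {"jaw": 1,"dx": 0,"dy": 0,"dz": 0.0001,"yaw": 0.1}
    - {"jaw": 1,"dx": 0,"dy": 0,"dz": 0,"yaw": 0.1}
    - {"jaw": 1,"dx": 0,"dy": 0,"dz": 0,"yaw": 0.09}
    - {"jaw": 1,"dx": 0,"dy": 0,"dz": 0,"yaw": 0.03}
    - {"jaw": 1,"dx": 0,"dy": 0,"dz": 0,"yaw": 0.03}

```text
clock: 9.45
tool_pos: [0.5235, 0.0533, 0.0899]
eef_rot: [0.461, 0.887, 0.003, 0.003]
contact_force: [0.3, -0.4, 1.5]
opening: 0.111
```

```bash
python3 -c "
from h import *
tq()"
```

```text
t 9.45 hdg 0.613 pos [0.5235 0.0533 0.0899] zt [ 0.007  0.003 -1.   ] q7 0.342 q [-0.16  0.8  -0.04  1.99  0.08  0.35  0.34] F [ 0.3 -0.4  1.5] M [-0.114  0.05   0.122] op 0.111 Ftool [-0.5  0.  -1.5]
[0.104 0.104 0.068] 0.092
```

play_rows:
  targets:
    - {"jaw": 1,"dx": 0,"dy": 0,"dz": 0.0001,"yaw": 0.1}
    - {"jaw": 1,"dx": 0,"dy": 0,"dz": 0,"yaw": 0.1}
    - {"jaw": 1,"dx": 0,"dy": 0,"dz": 0,"yaw": 0.06}
    - {"jaw": 1,"dx": 0,"dy": 0,"dz": 0,"yaw": 0.03}
    - {"jaw": 1,"dx": 0,"dy": 0,"dz": 0,"yaw": 0.03}

```text
clock: 10.1
tool_pos: [0.5233, 0.0533, 0.0898]
eef_rot: [0.599, 0.801, 0.003, 0.002]
contact_force: [-0.1, -0.3, 1.4]
opening: 0.108
```

```bash
python3 -c "
from h import *
tq()"
```

```text
t 10.1 hdg 0.287 pos [0.5233 0.0533 0.0898] zt [ 0.007  0.003 -1.   ] q7 0.156 q [-0.2   0.8   0.02  1.99 -0.06  0.34  0.16] F [-0.1 -0.3  1.4] M [-0.184  0.081  0.073] op 0.108 Ftool [-0.2 -0.2 -1.4]
[0.123 0.072 0.109] 0.102
```

play_rows:
  targets:
    - {"jaw": 1,"dx": 0,"dy": 0,"dz": 0.0001,"yaw": 0.1}
    - {"jaw": 1,"dx": 0,"dy": 0,"dz": 0,"yaw": 0.1}
    - {"jaw": 1,"dx": 0,"dy": 0,"dz": 0,"yaw": 0.06}
    - {"jaw": 1,"dx": 0,"dy": 0,"dz": 0,"yaw": 0.03}
    - {"jaw": 1,"dx": 0,"dy": 0,"dz": 0,"yaw": 0.03}

```text
clock: 10.75
tool_pos: [0.5232, 0.0533, 0.0898]
eef_rot: [0.721, 0.693, 0.004, 0.001]
contact_force: [-0.4, -0.4, 1.9]
opening: 0.11
```

```bash
python3 -c "
from h import *
tq()"
```

```text
t 10.75 hdg -0.04 pos [0.5232 0.0533 0.0898] zt [ 0.007  0.004 -1.   ] q7 -0.031 q [-0.24  0.8   0.09  2.   -0.2   0.34 -0.03] F [-0.4 -0.4  1.9] M [-0.315  0.06   0.092] op 0.11 Ftool [-0.4 -0.4 -1.9]
[0.034 0.099 0.044] 0.059
```

play_rows:
  targets:
    - {"jaw": 1,"dx": 0,"dy": 0,"dz": 0.0001,"yaw": 0.1}
    - {"jaw": 1,"dx": 0,"dy": 0,"dz": 0,"yaw": 0.1}
    - {"jaw": 1,"dx": 0,"dy": 0,"dz": 0,"yaw": 0.06}
    - {"jaw": 1,"dx": 0,"dy": 0,"dz": 0,"yaw": 0.03}
    - {"jaw": 1,"dx": 0,"dy": 0,"dz": 0,"yaw": 0.03}

```text
clock: 11.4
tool_pos: [0.5231, 0.0533, 0.0898]
eef_rot: [0.824, 0.566, 0.004, -0.0]
contact_force: [-1.0, -0.9, 1.5]
opening: 0.113
```

```bash
python3 -c "
from h import *
tq()"
```

```text
t 11.4 hdg -0.367 pos [0.5231 0.0533 0.0898] zt [ 0.006  0.004 -1.   ] q7 -0.218 q [-0.28  0.81  0.16  2.   -0.34  0.35 -0.22] F [-1.  -0.9  1.5] M [-0.328  0.171  0.135] op 0.113 Ftool [-1.2 -0.6 -1.5]
[0.102 0.102 0.082] 0.096
```

play_rows:
  targets:
    - {"jaw": 1,"dx": 0,"dy": 0,"dz": 0.0001,"yaw": 0.1}
    - {"jaw": 1,"dx": 0,"dy": 0,"dz": 0,"yaw": 0.1}
    - {"jaw": 1,"dx": 0,"dy": 0,"dz": 0,"yaw": 0.06}
    - {"jaw": 1,"dx": 0,"dy": 0,"dz": 0,"yaw": 0.03}
    - {"jaw": 1,"dx": 0,"dy": 0,"dz": 0,"yaw": 0.03}

```text
clock: 12.05
tool_pos: [0.523, 0.0534, 0.0897]
eef_rot: [0.905, 0.425, 0.004, -0.001]
contact_force: [0.7, -0.3, 1.4]
opening: 0.112
```

```bash
python3 -c "
from h import *
tq()"
```

```text
t 12.05 hdg -0.693 pos [0.523  0.0534 0.0897] zt [ 0.006  0.005 -1.   ] q7 -0.407 q [-0.32  0.82  0.22  2.   -0.48  0.37 -0.41] F [ 0.7 -0.3  1.4] M [-0.427  0.211  0.153] op 0.112 Ftool [ 0.2  0.8 -1.4]
[0.18  0.126 0.113] 0.14
```

play_rows:
  targets:
    - {"jaw": 1,"dx": 0,"dy": 0,"dz": 0,"yaw": 0.06}
    - {"jaw": 1,"dx": 0,"dy": 0,"dz": 0,"yaw": 0.04}
    - {"jaw": 1,"dx": 0,"dy": 0,"dz": 0,"yaw": 0.03}
    - {"jaw": 1,"dx": 0,"dy": 0,"dz": 0,"yaw": 0.03}
    - {"jaw": 1,"dx": 0,"dy": 0,"dz": 0,"yaw": 0.03}

```text
clock: 12.7
tool_pos: [0.523, 0.0534, 0.0897]
eef_rot: [0.942, 0.335, 0.004, -0.002]
contact_force: [-0.2, -0.5, 1.5]
opening: 0.112
```

```bash
python3 -c "
from h import *
tq(5)"
```

```text
t 12.7 hdg -0.888 pos [0.523  0.0534 0.0897] zt [ 0.006  0.006 -1.   ] q7 -0.523 q [-0.35  0.82  0.27  2.   -0.56  0.38 -0.52] F [-0.2 -0.5  1.5] M [-0.39   0.269  0.212] op 0.112 Ftool [-0.5  0.2 -1.6]
[0.102 0.062 0.079 0.088 0.096] 0.085
```

play_rows:
  targets:
    - {"jaw": 1,"dx": 0,"dy": 0,"dz": 0,"yaw": 0.06}
    - {"jaw": 1,"dx": 0,"dy": 0,"dz": 0,"yaw": 0.04}
    - {"jaw": 1,"dx": 0,"dy": 0,"dz": 0,"yaw": 0.03}
    - {"jaw": 1,"dx": 0,"dy": 0,"dz": 0,"yaw": 0.03}
    - {"jaw": 1,"dx": 0,"dy": 0,"dz": 0,"yaw": 0.03}

```text
clock: 13.45
tool_pos: [0.523, 0.0536, 0.0896]
eef_rot: [0.97, 0.242, 0.004, -0.002]
contact_force: [-0.5, -1.4, 1.7]
opening: 0.111
```

```bash
python3 -c "
from h import *
tq(5)"
```

```text
t 13.45 hdg -1.081 pos [0.523  0.0536 0.0896] zt [ 0.006  0.006 -1.   ] q7 -0.64 q [-0.37  0.83  0.31  2.   -0.64  0.4  -0.64] F [-0.5 -1.4  1.7] M [-0.448  0.304  0.504] op 0.111 Ftool [-1.1  1.  -1.7]
[0.457 0.435 0.426 0.37  0.471] 0.432
```

```bash
python3 -c "
from h import *
hd();snap('wrist','w6');hd()
c=cv2.imread('pics/w6.png')[100:300,200:440];cv2.imwrite('pics/w6c.png',cv2.convertScaleAbs(cv2.resize(c,None,fx=3,fy=3),alpha=2))
snap('side','s6');c=cv2.imread('pics/s6.png')[130:280,240:420];cv2.imwrite('pics/s6c.png',cv2.convertScaleAbs(cv2.resize(c,None,fx=4,fy=4),alpha=1.5))"
```

```text
t 13.7 hdg -1.079 pos [0.523  0.0536 0.0897] zt [ 0.006  0.006 -1.   ] q7 -0.639 q [-0.37  0.83  0.31  2.   -0.64  0.4  -0.64] F [-1.5 -0.7  1.3] M [-0.46   0.299  0.471] op 0.11 Ftool [-1.6 -0.1 -1.3]
t 13.75 hdg -1.079 pos [0.523  0.0536 0.0896] zt [ 0.006  0.006 -1.   ] q7 -0.639 q [-0.37  0.83  0.31  2.   -0.64  0.4  -0.64] F [-0.5 -0.6  1.2] M [-0.403  0.257  0.418] op 0.11 Ftool [-0.7  0.3 -1.2]
```

View pics/w6c.png

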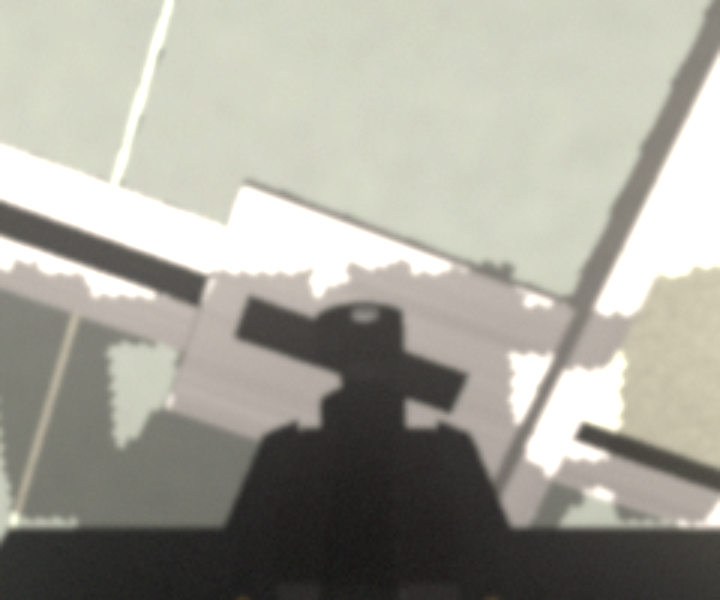

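View pics/s6c.png

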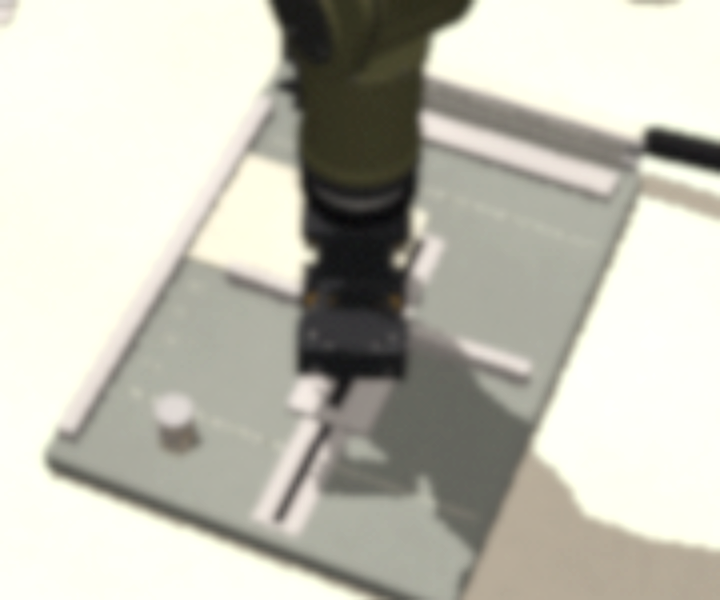

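play_rows:
  targets:
    - {"jaw": 1,"dx": 0,"dy": 0,"dz": 0,"yaw": -0.04}
    - {"jaw": 1,"dx": 0,"dy": 0,"dz": 0,"yaw": -0.06}
    - {"jaw": 1,"dx": 0,"dy": 0,"dz": 0,"yaw": -0.06}
    - {"jaw": 1,"dx": 0,"dy": 0,"dz": 0,"yaw": -0.04}
    - {"jaw": 1,"dx": 0,"dy": 0,"dz": 0,"yaw": 0.03}

```text
clock: 14.3
tool_pos: [0.523, 0.0534, 0.0897]
eef_rot: [0.945, 0.327, 0.004, -0.002]
contact_force: [-0.1, -1.1, 0.5]
opening: 0.108
```

```bash
python3 -c "
from h import *
tq(4)"
```

```text
t 14.3 hdg -0.904 pos [0.523  0.0534 0.0897] zt [ 0.006  0.007 -1.   ] q7 -0.531 q [-0.35  0.82  0.27  2.   -0.57  0.38 -0.53] F [-0.1 -1.1  0.5] M [-0.505  0.153  0.151] op 0.108 Ftool [-0.8  0.8 -0.5]
[0.156 0.165 0.135 0.149] 0.151
```

play_rows:
  targets:
    - {"jaw": 1,"dx": 0,"dy": 0,"dz": 0,"yaw": 0.02}
    - {"jaw": 1,"dx": 0,"dy": 0,"dz": 0,"yaw": 0.02}
    - {"jaw": 1,"dx": 0,"dy": 0,"dz": 0,"yaw": 0.02}
    - {"jaw": 1,"dx": 0,"dy": 0,"dz": 0,"yaw": 0.02}
    - {"jaw": 1,"dx": 0,"dy": 0,"dz": 0,"yaw": 0.02}

```text
clock: 15.0
tool_pos: [0.523, 0.0535, 0.0897]
eef_rot: [0.961, 0.276, 0.004, -0.002]
contact_force: [-0.5, -0.1, 1.4]
opening: 0.107
```

```bash
python3 -c "
from h import *
tq(5)"
```

```text
t 15.0 hdg -1.011 pos [0.523  0.0535 0.0897] zt [ 0.006  0.006 -1.   ] q7 -0.597 q [-0.36  0.83  0.3   2.   -0.61  0.39 -0.6 ] F [-0.5 -0.1  1.4] M [-0.511  0.256  0.183] op 0.107 Ftool [-0.5 -0.2 -1.4]
[0.166 0.168 0.102 0.148 0.101] 0.137
```

play_rows:
  targets:
    - {"jaw": 1,"dx": 0,"dy": 0,"dz": 0,"yaw": 0.02}
    - {"jaw": 1,"dx": 0,"dy": 0,"dz": 0,"yaw": 0.02}
    - {"jaw": 1,"dx": 0,"dy": 0,"dz": 0,"yaw": 0.015}
    - {"jaw": 1,"dx": 0,"dy": 0,"dz": 0,"yaw": 0.01}
    - {"jaw": 1,"dx": 0,"dy": 0,"dz": 0,"yaw": 0.01}

```text
clock: 15.75
tool_pos: [0.523, 0.0536, 0.0897]
eef_rot: [0.971, 0.239, 0.004, -0.002]
contact_force: [-0.1, -0.5, 1.2]
opening: 0.111
```

```bash
python3 -c "
from h import *
tq(5)"
```

```text
t 15.75 hdg -1.089 pos [0.523  0.0536 0.0897] zt [ 0.006  0.006 -1.   ] q7 -0.644 q [-0.37  0.83  0.31  2.   -0.64  0.4  -0.64] F [-0.1 -0.5  1.2] M [-0.563  0.24   0.448] op 0.111 Ftool [-0.3  0.4 -1.2]
[0.419 0.404 0.476 0.459 0.462] 0.444
```

play_rows:
  targets:
    - {"jaw": 1,"dx": 0,"dy": 0,"dz": 0,"yaw": -0.06}
    - {"jaw": 1,"dx": 0,"dy": 0,"dz": 0,"yaw": -0.06}
    - {"jaw": 1,"dx": 0,"dy": 0,"dz": 0,"yaw": -0.06}
    - {"jaw": 1,"dx": 0,"dy": 0,"dz": 0,"yaw": -0.03}
    - {"jaw": 1,"dx": 0,"dy": 0,"dz": 0,"yaw": 0}

```text
clock: 16.5
tool_pos: [0.5229, 0.0535, 0.0897]
eef_rot: [0.941, 0.338, 0.004, -0.003]
contact_force: [0.1, 0.4, 0.0]
opening: 0.107
```

```bash
python3 -c "
from h import *
tq(3)"
```

```text
t 16.5 hdg -0.881 pos [0.5229 0.0535 0.0897] zt [ 0.006  0.008 -1.   ] q7 -0.517 q [-0.34  0.82  0.26  2.   -0.56  0.38 -0.52] F [0.1 0.4 0. ] M [-0.325  0.18  -0.132] op 0.107 Ftool [ 0.3 -0.3  0. ]
[-0.094 -0.097 -0.128] -0.106
```

play_rows:
  targets:
    - {"jaw": 1,"dx": 0,"dy": 0,"dz": 0,"yaw": 0.004}
    - {"jaw": 1,"dx": 0,"dy": 0,"dz": 0,"yaw": 0.006}
    - {"jaw": 1,"dx": 0,"dy": 0,"dz": 0,"yaw": 0.008}
    - {"jaw": 1,"dx": 0,"dy": 0,"dz": 0,"yaw": 0.01}
    - {"jaw": 1,"dx": 0,"dy": 0,"dz": 0,"yaw": 0.012}

```text
clock: 17.15
tool_pos: [0.523, 0.0534, 0.0897]
eef_rot: [0.948, 0.318, 0.004, -0.002]
contact_force: [-0.3, 0.2, 1.1]
opening: 0.109
```

```bash
python3 -c "
from h import *
tq(4)"
```

```text
t 17.15 hdg -0.923 pos [0.523  0.0534 0.0897] zt [ 0.006  0.006 -1.   ] q7 -0.542 q [-0.35  0.82  0.27  2.   -0.58  0.38 -0.54] F [-0.3  0.2  1.1] M [-0.493  0.223  0.173] op 0.109 Ftool [-0.1 -0.4 -1.1]
[0.135 0.177 0.242 0.137] 0.173
```

play_rows:
  targets:
    - {"jaw": 1,"dx": 0,"dy": 0,"dz": 0,"yaw": 0.006}
    - {"jaw": 1,"dx": 0,"dy": 0,"dz": 0,"yaw": 0.008}
    - {"jaw": 1,"dx": 0,"dy": 0,"dz": 0,"yaw": 0.01}
    - {"jaw": 1,"dx": 0,"dy": 0,"dz": 0,"yaw": 0.01}
    - {"jaw": 1,"dx": 0,"dy": 0,"dz": 0,"yaw": 0.01}

```text
clock: 17.85
tool_pos: [0.523, 0.0535, 0.0897]
eef_rot: [0.955, 0.296, 0.004, -0.002]
contact_force: [0.9, 1.3, 0.5]
opening: 0.112
```

```bash
python3 -c "
from h import *
tq(4)"
```

```text
t 17.85 hdg -0.969 pos [0.523  0.0535 0.0897] zt [ 0.006  0.007 -1.   ] q7 -0.57 q [-0.35  0.83  0.28  2.   -0.59  0.39 -0.57] F [0.9 1.3 0.5] M [-0.493  0.291  0.218] op 0.112 Ftool [ 1.5 -0.6 -0.5]
[0.192 0.165 0.133 0.181] 0.168
```

play_rows:
  targets:
    - {"jaw": 0.5,"dx": 0,"dy": 0,"dz": 0,"yaw": 0}
    - {"jaw": 0.5,"dx": 0,"dy": 0,"dz": 0,"yaw": 0}
    - {"jaw": 0.5,"dx": 0,"dy": 0,"dz": 0,"yaw": 0}
    - {"jaw": 0.5,"dx": 0,"dy": 0,"dz": 0,"yaw": 0}
    - {"jaw": 0.5,"dx": 0,"dy": 0,"dz": 0,"yaw": 0}

```text
clock: 18.55
tool_pos: [0.5227, 0.0544, 0.0894]
eef_rot: [0.955, 0.296, 0.004, -0.003]
contact_force: [-0.1, 0.1, 1.3]
opening: 0.499
```

```bash
python3 -c "
from h import *
hd()"
```

```text
t 18.55 hdg -0.97 pos [0.5227 0.0544 0.0894] zt [ 0.005  0.008 -1.   ] q7 -0.571 q [-0.35  0.83  0.28  2.   -0.6   0.39 -0.57] F [-0.1  0.1  1.3] M [-0.035  0.139 -0.009] op 0.499 Ftool [-0.  -0.2 -1.3]
```

Released (opening 0.5). Raising above the lever.

play_rows:
  targets:
    - {"jaw": 0.5,"dx": 0,"dy": 0,"dz": -0.02,"yaw": 0}
    - {"jaw": 0.5,"dx": 0,"dy": 0,"dz": -0.025,"yaw": 0}
    - {"jaw": 0.5,"dx": 0,"dy": 0,"dz": -0.025,"yaw": 0}
    - {"jaw": 0.5,"dx": 0,"dy": 0,"dz": -0.02,"yaw": 0}
    - {"jaw": 1,"dx": 0,"dy": 0,"dz": 0,"yaw": 0}

```text
clock: 19.05
tool_pos: [0.5214, 0.0533, 0.1816]
eef_rot: [0.955, 0.295, 0.002, -0.004]
contact_force: [0.2, -0.5, 0.1]
opening: 0.438
```

```bash
python3 -c "
from h import *
hd();snap('wrist','w7')
M=np.load('pics/w7.npz');P,z,f=cloud('w7')
s=r.get_state();A=R.from_quat(s['eef_rot']).as_matrix()
m=(np.abs(P[...,0]-.523)<.04)&(np.abs(P[...,1]-.054)<.04)&(P[...,2]>.05)&(P[...,2]<.15)&(f.mean(-1)<90)
p=P[m]
for a in np.arange(.05,.15,.01):
    q=p[(p[:,2]>a)&(p[:,2]<a+.01)]
    if len(q)>5:
        (c,wh,an)=cv2.minAreaRect(q[:,:2].astype(np.float32));print(round(a,2),len(q),np.round(c,4),np.round(wh,4),round(an,1))
"
```

```text
t 19.05 hdg -0.971 pos [0.5214 0.0533 0.1816] zt [ 0.002  0.008 -1.   ] q7 -0.651 q [-0.45  0.69  0.44  1.95 -0.5   0.61 -0.65] F [ 0.2 -0.5  0.1] M [-0.1    0.122 -0.012] op 0.438 Ftool [-0.1  0.5 -0.1]
0.05 180 [0.5345 0.0425] [0.0315 0.0532] 35.8
0.06 36 [0.5321 0.0594] [0.0132 0.0109] 34.1
0.07 114 [0.5298 0.0579] [0.018  0.0108] 34.7
0.08 43 [0.5326 0.0602] [0.0018 0.0095] 28.4
0.09 39 [0.5325 0.0603] [0.0015 0.0092] 29.8
0.1 52 [0.5322 0.06  ] [0.0028 0.0103] 27.1
0.11 53 [0.5325 0.0601] [0.0025 0.01  ] 24.4
0.12 71 [0.5317 0.0602] [0.0028 0.0103] 31.5
0.13 430 [0.5247 0.0553] [0.0201 0.01  ] 34.4
```

View pics/w7.png

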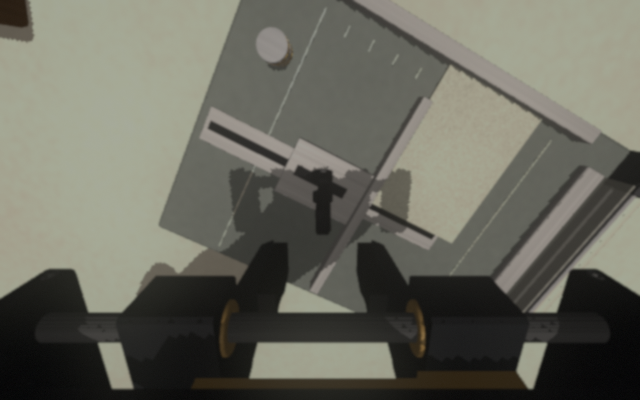

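play_rows:
  targets:
    - {"jaw": 1,"dx": 0.002,"dy": 0.02,"dz": 0,"yaw": 0}
    - {"jaw": 1,"dx": 0,"dy": 0.025,"dz": 0,"yaw": 0}
    - {"jaw": 1,"dx": 0,"dy": 0,"dz": 0,"yaw": 0}
    - {"jaw": 1,"dx": 0,"dy": 0,"dz": 0,"yaw": 0}
    - {"jaw": 1,"dx": 0,"dy": 0,"dz": 0,"yaw": 0}

```text
clock: 19.6
tool_pos: [0.5443, 0.0193, 0.1749]
eef_rot: [0.955, 0.297, -0.003, -0.006]
contact_force: [-0.5, 0.2, 0.6]
opening: 0.004
```

```bash
python3 -c "
from h import *
hd();snap('wrist','w8')"
```

```text
t 19.6 hdg -0.968 pos [0.5443 0.0193 0.1749] zt [-0.009  0.011 -1.   ] q7 -0.602 q [-0.36  0.72  0.43  1.88 -0.49  0.65 -0.6 ] F [-0.5  0.2  0.6] M [-0.026  0.108  0.045] op 0.004 Ftool [-0.3 -0.5 -0.6]
```

View pics/w8.png

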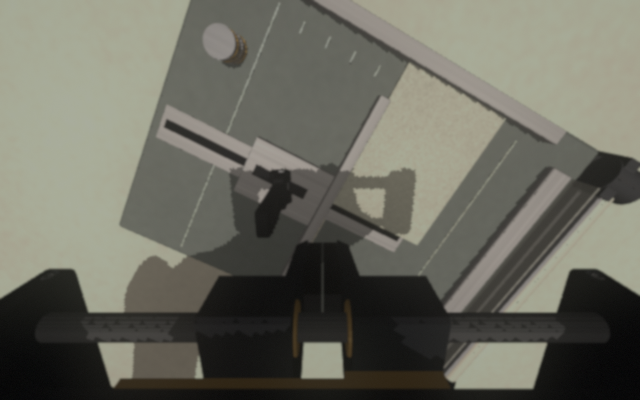

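play_rows:
  targets:
    - {"jaw": 1,"dx": 0.0025,"dy": 0,"dz": 0.02,"yaw": 0}
    - {"jaw": 1,"dx": 0,"dy": 0,"dz": 0.02,"yaw": 0}
    - {"jaw": 1,"dx": 0,"dy": 0,"dz": 0.018,"yaw": 0}
    - {"jaw": 1,"dx": 0,"dy": -0.006,"dz": 0,"yaw": 0}
    - {"jaw": 1,"dx": 0,"dy": -0.008,"dz": 0,"yaw": 0}

```text
clock: 20.15
tool_pos: [0.5357, 0.0378, 0.1152]
eef_rot: [0.954, 0.299, -0.003, -0.008]
contact_force: [0.0, -0.0, 0.6]
opening: 0.003
```

```bash
cat >> h.py <<'E'
def rel():
    s=r.get_state();M=R.from_quat(s['eef_rot']).as_matrix();d=np.array(s['tool_pos'])-[.5235,.0545,.048]
    print('REL x %.4f  Y %.4f Z %.4f (from pin)'%(d@M[:,0],-(d[0]*M[0,1]+d[1]*M[1,1]),d[2]));hd()
E
python3 -c "
from h import *
rel()"
```

```text
REL x 0.0004  Y -0.0206 Z 0.0672 (from pin)
t 20.15 hdg -0.964 pos [0.5357 0.0378 0.1152] zt [-0.011  0.013 -1.   ] q7 -0.567 q [-0.35  0.8   0.34  1.94 -0.56  0.5  -0.57] F [ 0.  -0.   0.6] M [-0.006  0.104  0.011] op 0.003 Ftool [-0.   0.  -0.6]
```

play_rows:
  targets:
    - {"jaw": 1,"dx": 0,"dy": -0.004,"dz": 0.001,"yaw": 0}
    - {"jaw": 1,"dx": 0,"dy": -0.004,"dz": 0.001,"yaw": 0}
    - {"jaw": 1,"dx": 0,"dy": -0.004,"dz": 0.001,"yaw": 0}
    - {"jaw": 1,"dx": 0,"dy": -0.004,"dz": 0.001,"yaw": 0}
    - {"jaw": 1,"dx": 0,"dy": -0.004,"dz": 0.001,"yaw": 0}

```text
clock: 20.65
tool_pos: [0.5267, 0.0516, 0.1146]
eef_rot: [0.955, 0.298, 0.001, -0.003]
contact_force: [0.9, -4.0, 4.9]
opening: 0.004
```

```bash
python3 -c "
from h import *
rel()"
```

```text
REL x 0.0013  Y -0.0042 Z 0.0666 (from pin)
t 20.65 hdg -0.966 pos [0.5267 0.0516 0.1146] zt [ 0.     0.007 -1.   ] q7 -0.583 q [-0.38  0.79  0.34  1.98 -0.57  0.47 -0.58] F [ 0.9 -4.   4.9] M [-0.969  0.002  0.074] op 0.004 Ftool [-1.5  3.8 -4.9]
```

play_rows:
  targets:
    - {"jaw": 1,"dx": 0,"dy": -0.006,"dz": 0.001,"yaw": 0}
    - {"jaw": 1,"dx": 0,"dy": -0.006,"dz": 0.0015,"yaw": 0}
    - {"jaw": 1,"dx": 0,"dy": -0.006,"dz": 0.002,"yaw": 0}
    - {"jaw": 1,"dx": 0,"dy": -0.006,"dz": 0.0025,"yaw": 0}
    - {"jaw": 1,"dx": 0,"dy": -0.005,"dz": 0.003,"yaw": 0}

```text
clock: 21.15
tool_pos: [0.5108, 0.0742, 0.1054]
eef_rot: [0.955, 0.296, 0.003, -0.001]
contact_force: [1.2, -3.9, 6.8]
opening: 0.004
```

```bash
python3 -c "
from h import *
rel()"
```

```text
REL x 0.0010  Y 0.0234 Z 0.0574 (from pin)
t 21.15 hdg -0.97 pos [0.5108 0.0742 0.1054] zt [ 0.005  0.004 -1.   ] q7 -0.603 q [-0.42  0.8   0.32  2.02 -0.6   0.41 -0.6 ] F [ 1.2 -3.9  6.8] M [-0.887  0.177  0.002] op 0.004 Ftool [-1.2  3.9 -6.8]
```

play_rows:
  targets:
    - {"jaw": 1,"dx": 0,"dy": -0.0055,"dz": 0.0035,"yaw": 0}
    - {"jaw": 1,"dx": 0,"dy": -0.005,"dz": 0.004,"yaw": 0}
    - {"jaw": 1,"dx": 0,"dy": -0.005,"dz": 0.0045,"yaw": 0}
    - {"jaw": 1,"dx": 0,"dy": -0.0045,"dz": 0.005,"yaw": 0}
    - {"jaw": 1,"dx": 0,"dy": -0.004,"dz": 0.0055,"yaw": 0}

```text
clock: 21.65
tool_pos: [0.4976, 0.0938, 0.0825]
eef_rot: [0.956, 0.295, 0.004, 0.001]
contact_force: [1.2, -6.6, 5.6]
opening: 0.004
```

```bash
python3 -c "
from h import *
rel();snap('side','s9');c=cv2.imread('pics/s9.png')[130:280,240:420];cv2.imwrite('pics/s9c.png',cv2.convertScaleAbs(cv2.resize(c,None,fx=4,fy=4),alpha=1.5))"
```

```text
REL x 0.0010  Y 0.0471 Z 0.0345 (from pin)
t 21.65 hdg -0.973 pos [0.4976 0.0938 0.0825] zt [ 0.009  0.001 -1.   ] q7 -0.608 q [-0.44  0.82  0.27  2.06 -0.65  0.32 -0.61] F [ 1.2 -6.6  5.6] M [-1.105 -0.105 -0.015] op 0.004 Ftool [-2.7  6.1 -5.6]
```

View pics/s9c.png

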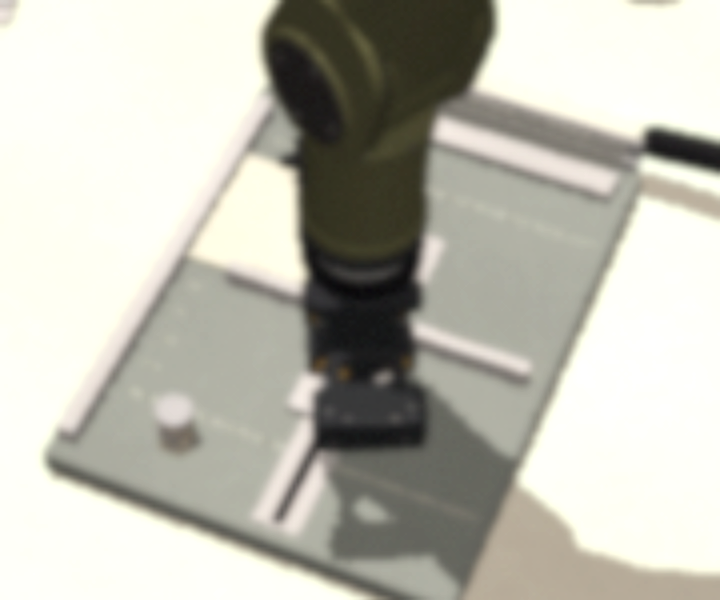

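play_rows:
  targets:
    - {"jaw": 1,"dx": 0,"dy": -0.0025,"dz": 0.004,"yaw": 0}
    - {"jaw": 1,"dx": 0,"dy": -0.002,"dz": 0.004,"yaw": 0}
    - {"jaw": 1,"dx": 0,"dy": -0.0015,"dz": 0.004,"yaw": 0}
    - {"jaw": 1,"dx": 0,"dy": -0.001,"dz": 0.004,"yaw": 0}
    - {"jaw": 1,"dx": 0,"dy": -0.0005,"dz": 0.004,"yaw": 0}

```text
clock: 22.2
tool_pos: [0.493, 0.1007, 0.0615]
eef_rot: [0.956, 0.293, 0.005, 0.001]
contact_force: [0.4, -3.8, 6.8]
opening: 0.009
```

```bash
python3 -c "
from h import *
rel()"
```

```text
REL x 0.0008  Y 0.0554 Z 0.0135 (from pin)
t 22.2 hdg -0.976 pos [0.493  0.1007 0.0615] zt [ 0.011  0.001 -1.   ] q7 -0.601 q [-0.42  0.86  0.22  2.08 -0.67  0.26 -0.6 ] F [ 0.4 -3.8  6.8] M [-0.752  0.19   0.021] op 0.009 Ftool [-1.7  3.4 -6.8]
```

play_rows:
  targets:
    - {"jaw": 1,"dx": 0,"dy": 0,"dz": 0.0015,"yaw": 0}
    - {"jaw": 1,"dx": 0,"dy": 0,"dz": 0.0015,"yaw": 0}
    - {"jaw": 1,"dx": 0,"dy": 0,"dz": 0.001,"yaw": 0}
    - {"jaw": 1,"dx": 0,"dy": 0,"dz": 0.001,"yaw": 0}
    - {"jaw": 1,"dx": 0,"dy": 0,"dz": 0.001,"yaw": 0}

```text
clock: 22.7
tool_pos: [0.4925, 0.1016, 0.0555]
eef_rot: [0.957, 0.292, 0.006, 0.001]
contact_force: [1.1, -3.6, 5.9]
opening: 0.004
```

```bash
python3 -c "
from h import *
rel()"
```

```text
REL x 0.0007  Y 0.0564 Z 0.0075 (from pin)
t 22.7 hdg -0.979 pos [0.4925 0.1016 0.0555] zt [ 0.012  0.002 -1.   ] q7 -0.599 q [-0.42  0.87  0.2   2.08 -0.68  0.24 -0.6 ] F [ 1.1 -3.6  5.9] M [-0.829 -0.008  0.049] op 0.004 Ftool [-1.   3.6 -5.8]
```

play_rows:
  targets:
    - {"jaw": 1,"dx": 0,"dy": 0,"dz": 0.0008,"yaw": 0}
    - {"jaw": 1,"dx": 0,"dy": 0,"dz": 0.0008,"yaw": 0}
    - {"jaw": 1,"dx": 0,"dy": 0,"dz": 0.0006,"yaw": 0}
    - {"jaw": 1,"dx": 0,"dy": 0,"dz": 0.0006,"yaw": 0}
    - {"jaw": 1,"dx": 0,"dy": 0,"dz": 0.0005,"yaw": 0}

```text
clock: 23.2
tool_pos: [0.4923, 0.1024, 0.0536]
eef_rot: [0.957, 0.29, 0.007, 0.001]
contact_force: [-0.8, -4.3, 11.0]
opening: 0.0
```

```bash
python3 -c "
from h import *
rel()"
```

```text
REL x 0.0007  Y 0.0572 Z 0.0056 (from pin)
t 23.2 hdg -0.983 pos [0.4923 0.1024 0.0536] zt [ 0.014  0.003 -1.   ] q7 -0.599 q [-0.41  0.87  0.19  2.09 -0.69  0.23 -0.6 ] F [-0.8 -4.3 11. ] M [-1.081  0.074 -0.005] op 0.0 Ftool [ -2.9   3.2 -11. ]
```

play_rows:
  targets:
    - {"jaw": 1,"dx": 0,"dy": 0,"dz": 0.0008,"yaw": 0}
    - {"jaw": 1,"dx": 0,"dy": 0,"dz": 0.0008,"yaw": 0}
    - {"jaw": 1,"dx": 0,"dy": 0,"dz": 0.0008,"yaw": 0}
    - {"jaw": 1,"dx": 0,"dy": 0,"dz": 0.0008,"yaw": 0}
    - {"jaw": 1,"dx": 0,"dy": 0,"dz": 0.0008,"yaw": 0}

```text
clock: 23.7
tool_pos: [0.4924, 0.1025, 0.0533]
eef_rot: [0.958, 0.287, 0.01, 0.001]
contact_force: [-0.6, -4.6, 13.5]
opening: 0.006
```

```bash
python3 -c "
from h import *
rel()"
```

```text
REL x 0.0005  Y 0.0572 Z 0.0053 (from pin)
t 23.7 hdg -0.988 pos [0.4924 0.1025 0.0533] zt [ 0.019  0.004 -1.   ] q7 -0.599 q [-0.41  0.87  0.19  2.09 -0.69  0.22 -0.6 ] F [-0.6 -4.6 13.5] M [-1.064  0.262  0.01 ] op 0.006 Ftool [ -2.8   3.6 -13.5]
```

play_rows:
  targets:
    - {"jaw": 1,"dx": 0,"dy": 0,"dz": -0.004,"yaw": 0}
    - {"jaw": 1,"dx": 0,"dy": 0,"dz": -0.015,"yaw": 0}
    - {"jaw": 1,"dx": 0,"dy": 0,"dz": -0.03,"yaw": 0}
    - {"jaw": 1,"dx": 0,"dy": 0,"dz": -0.03,"yaw": 0}
    - {"jaw": 1,"dx": 0,"dy": 0,"dz": -0.03,"yaw": 0}

```text
clock: 24.2
tool_pos: [0.4824, 0.1109, 0.1602]
eef_rot: [0.957, 0.291, 0.001, -0.007]
contact_force: [0.8, 0.2, -1.3]
opening: 0.005
```

play_rows:
  targets:
    - {"jaw": 1,"dx": 0,"dy": 0.03,"dz": -0.015,"yaw": 0}
    - {"jaw": 1,"dx": 0,"dy": 0.03,"dz": 0,"yaw": 0}
    - {"jaw": 1,"dx": 0,"dy": 0.02,"dz": 0,"yaw": 0}
    - {"jaw": 1,"dx": 0,"dy": 0,"dz": 0,"yaw": 0}
    - {"jaw": 1,"dx": 0,"dy": 0,"dz": 0,"yaw": 0}

```text
clock: 24.7
tool_pos: [0.5244, 0.0564, 0.1753]
eef_rot: [0.954, 0.298, -0.0, -0.015]
contact_force: [0.7, 0.3, -1.0]
opening: 0.009
```

```bash
python3 -c "
from h import *
rel();snap('wrist','w10')
P,z,f=cloud('w10')
d=P-[.5235,.0545,0]
u=np.array([-.567,.824]);v=np.array([.824,.567])
Y=d[...,:2]@u;X=d[...,:2]@v
for a in np.arange(-.02,.1,.01):
    m=(Y>a)&(Y<a+.01)&(abs(X)<.012)&(f.mean(-1)<70)&(P[...,2]>.02)&(P[...,2]<.12)
    if m.sum()>5: print(round(a,2),m.sum(),np.round(np.median(P[m][:,2]),4),np.round([X[m].min(),X[m].max()],4))
c=cv2.imread('pics/w10.png')[60:260,180:460];cv2.imwrite('pics/w10c.png',cv2.convertScaleAbs(cv2.resize(c,None,fx=2.8,fy=2.8),alpha=2))
"
```

```text
REL x 0.0029  Y 0.0011 Z 0.1273 (from pin)
t 24.7 hdg -0.965 pos [0.5244 0.0564 0.1753] zt [-0.01   0.029 -1.   ] q7 -0.617 q [-0.43  0.7   0.42  1.94 -0.53  0.62 -0.62] F [ 0.7  0.3 -1. ] M [-0.007  0.171  0.051] op 0.009 Ftool [0.7 0.2 1. ]
-0.02 127 0.039 [-0.012   0.0117]
-0.01 231 0.0542 [-0.012   0.0119]
0.0 248 0.055 [-0.0115  0.0119]
0.01 252 0.055 [-0.012   0.0119]
0.02 249 0.0539 [-0.012   0.0119]
0.03 230 0.0537 [-0.0082  0.0114]
0.04 230 0.0538 [-0.0083  0.0115]
0.05 251 0.0538 [-0.0085  0.0114]
0.06 255 0.0538 [-0.0088  0.0116]
0.07 257 0.0538 [-0.0087  0.0118]
0.08 234 0.0536 [-0.0076  0.0117]
0.09 31 0.0306 [-0.0055  0.0117]
```

View pics/w10c.png

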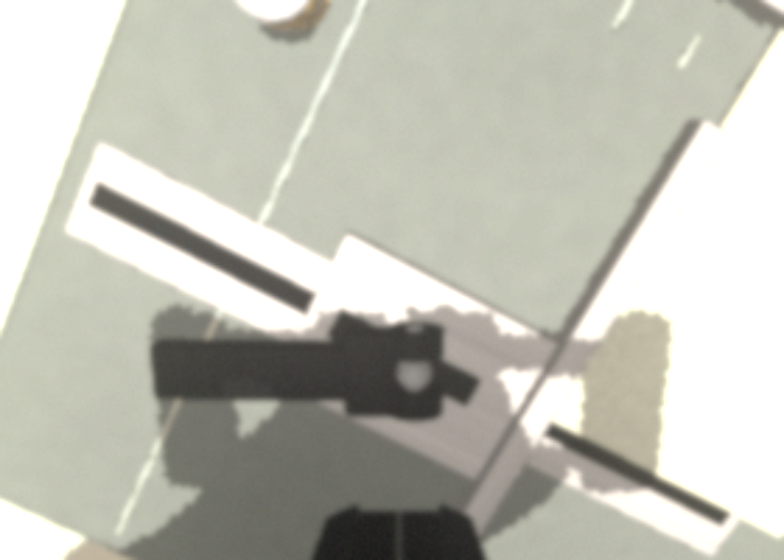

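```bash
python3 -c "
from h import *
snap('top','t9');P,z,f=cloud('t9')
for n,(u,v) in dict(coins=(260,192),box=(150,222),bottle=(477,218)).items(): print(n,np.round(P[v,u],3))
a=cv2.imread('pics/top0.png').astype(int);b=cv2.imread('pics/t9.png').astype(int)
for n,(u,v) in dict(coins=(260,192),box=(160,222),bottle=(465,222)).items(): print(n,np.abs(a-b)[v-15:v+15,u-20:u+20].max(-1).mean())
r.finish_job();hd()"
```

```text
coins [0.601 0.156 0.061]
box [0.501 0.444 0.148]
bottle [ 0.524 -0.439  0.2  ]
coins 16.49
box 8.9975
bottle 9.9525
the job is handed in; nothing more can be done
the job is handed in; nothing more can be done
```

The bolt is screwed in and I judge it just snug. The lever is folded down flat and stays closed, and I handed the job in with the gripper clear. The one uncertain point is exactly how far past touch the bolt is.

**Bolt:** I gripped the lever upright and turned it about 3.98 rad clockwise in total.
- Torque was about 0.09 N m while loose. It first rose clearly, to about 0.14, at 3.70 rad.
- At about 4.10 rad I read 0.44 N m twice, which is steeper than the description led me to expect. I therefore backed off about 0.2 rad and crept forward again, stopping at 0.17–0.2 N m.
- The readings were noisy (±0.03–0.05 N m) and the jump to 0.44 did not fit the given torque curve. My estimate is 0.3–0.65 rad past touch, within the 0.2–0.8 snug range, and at most about 0.8 rad at the furthest point.

**Lever:** I pushed it down slowly on the ribbed face with about 6–8 N, reaching about 14 N when it came up against its stop. After I let go, the depth picture showed the handle level: its top was at 53.6–53.9 mm all along its length.

**Other objects:** Before-and-after top views put the coin stack, box and bottle in the same places to within about 1 mm sideways. The coin reading differed by 8 mm in height (61 mm against 69 mm before). I take that as depth noise at one pixel, since the bed plus the coin stack should be 65 mm. The job took about 25 s.

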